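Bring the sugar caddy to its cradle, unlock and open it

TASK

Lift the blue sugar caddy out of its dark steel rack and stand it upright on the open worktop; let go, take it again by its other pair of sides and set it fully home in the white serving cradle. With it standing there, slide the red-tabbed lock bolt fully clear of the wooden lid, then slide the lid fully open so that the sugar can be reached. Leave the caddy seated in the cradle and do not shove the glass, the red-capped spice jar or the toothpick pot.

Things in the scene. Friction and masses are not known exactly. Their poses are not given: they have to be found in the camera images.
- caddy: Blue enamel sugar caddy, copper foot: a loose box 68 mm long (its x), 60 mm wide (its y), 72 mm high to its flat top, 0.3 to 0.65 kg. Origin: centre of its underside, z up. The tabs of its two slides rise 19 mm above the top. In the rack only its end faces (at +x and -x, 68 mm apart) can be gripped; in the cradle only its long faces (at +y and -y, 60 mm apart).
- caddy_mid (a point): Centre of the caddy's box, 36 mm above its underside and 36 mm below its flat top, with the caddy's axes. Stands 36 mm high when the caddy is on the worktop, 44 mm in the rack or the cradle.
- lock_fin (a point): Centre of the red tab on the brass lock bolt, 11.5 mm above the caddy's flat top: 20 mm along the caddy's x, 8 mm thick along its y, 15 mm high, its foot on the 4 mm thick bolt. Pushing the tab toward the caddy's -y, outward from the lid, frees the lid. The top beside the tab on its +y side is clear for a fingertip.
- lid_fin (a point): Centre of the dark wooden tab on the light wooden sliding lid, 11.5 mm above the caddy's flat top: 8 mm thick along the caddy's x, 24 mm along its y, 15 mm high, its foot on the 4 mm thick lid. Pushing the tab toward the caddy's +x, the end where the bolt lies, opens the lid.
- lock (a joint): Travel of the lock bolt, m: 0 to 3 mm at the start (bolt across the lid's path), 13 mm at its stop when fully clear of the lid. Rubs with about 1.2 N and stays where it is left.
- lid (a joint): Travel of the sliding lid along the caddy's +x, m: 0 to 1.5 mm at the start (closed), 24 mm at its stop (fully open). The bolt lets it move only about 2 mm until it is freed by 10 mm or more. Rubs with about 1.5 N and stays where it is left.
- rack: Dark steel storage rack, fixed. Origin: centre of its underside, z up; base 100 x 90 x 8 mm, on which the caddy stands at first, its axes along the rack's. Two cheeks 54 mm long cover the caddy's long faces (at the rack's +y and -y) from the base to 88 mm high, with 2.5 mm of play; rubber stops 15 mm high stand before its end faces. The caddy comes out straight up.
- cradle: White serving cradle, fixed. Origin: centre of its underside, z up; base 112 x 100 x 8 mm. End walls (at +x and -x) 36.5 mm from the centre, turned in round the four corners 32.5 mm from the centre, up to 73 mm high with a flared lead-in on top: 2.5 mm of play round the caddy. The middle 50 mm of the long sides (at +y and -y) is open for fingers.
- cradle_mid (a point): Where the caddy's centre lies when it is home in the white cradle: 44 mm above the worktop on the cradle's axis, with the cradle's axes. The caddy goes in straight down with its x along the cradle's x, either way round.
- glass: Bystander: clear drinking glass, 80 mm across, 91 mm high, loose. Origin at the centre of its underside.
- spice: Bystander: spice jar with a red cap, 39 mm across, 91 mm high, loose. Origin at the centre of its underside.
- picks: Bystander: small clear pot of toothpicks, 41 mm across, 64 mm high, loose. Origin at the centre of its underside.
Things that resemble listed ones, but are neither listed nor needed, are in the scene too. Leave any purple look-alike of the caddy alone. What is shaped like the cradle but pink is not meant.

How it is judged (in metres and radians):
On the way, in this order (a step that is already met when the one before it is completed fails the run):
1. the caddy stands upright on the open worktop and is let go (height (world z) of caddy_mid below 0.0395 m and angle between caddy_mid's own z axis and vertical below 0.06 rad and contact force between the fingers and caddy below 0.05 N and linear speed of caddy below 0.01 m/s), for 0.2 s.
2. the caddy is home in the cradle and let go, its lid still locked (distance between caddy_mid and cradle_mid below 0.006 m and angle between caddy_mid's own z axis and vertical below 0.07 rad and angle between the x axis of caddy_mid and the x axis of cradle_mid, either way round below 0.12 rad and contact force between the fingers and caddy below 0.05 N and linear speed of caddy below 0.01 m/s and value of joint lock below 0.008 m), for 0.2 s.
3. the lock bolt is slid clear of the lid, the caddy in the cradle (value of joint lock above 0.011 m and value of joint lid below 0.006 m and distance between caddy_mid and cradle_mid below 0.01 m), for 0.1 s.
4. the lid is slid open (value of joint lid above 0.0215 m), for 0.1 s.
At the end, for the whole second after the job is handed in: The caddy stands at rest home in the cradle (its centre within 6 mm of the seat, tilt under 0.07 rad, its x within 0.12 rad of the cradle's, either way round), the lock bolt is moved out by more than 10.5 of 13 mm and the lid is open by more than 21.5 of 24 mm (distance between caddy_mid and cradle_mid below 0.006 m and angle between caddy_mid's own z axis and vertical below 0.07 rad and angle between the x axis of caddy_mid and the x axis of cradle_mid, either way round below 0.12 rad and linear speed of caddy below 0.01 m/s and value of joint lock above 0.0105 m and value of joint lid above 0.0215 m); the robot touches nothing.
It fails at once if a bystander (glass, spice jar or toothpick pot) is moved by more than 3 cm or tipped over (distance of any of glass, spice, picks from where it was at the start of the episode above 0.03 m or angle between any of glass, spice, picks's own z axis and vertical above 0.5 rad).
It also fails if it takes over 69 s, if anything falls off the work surface, if the arm or the gripper's body presses on something with over 40 N, if the wrist force passes 120 N, or if a joint passes its speed limit or range.

ROBOT

A 7-joint arm with a two-finger parallel gripper is mounted at the origin on a cart in front of the work surface, level with it; the furniture and walls round the work are solid. World frame = base frame: x ahead of the robot, y to its left, z up, the work surface at z = 0. Lengths are in mm, angles in rad, forces in N, time in s.
With the tool pointing down it reaches from about 400 to 875 mm from the base axis. Payload 4.4 kg.
Tool frame: the origin (TCP) lies at the very end of the fingers, on their centre line; the grasp point (between the pads) lies 19 mm behind it (robot.grip_depth is the z of the grasp point in the tool frame, in mm); z points along the fingers, x is the direction in which the jaws open and shut, and the axes are right-handed (so a half turn about z gives the same grasp; the last joint's range is limited). The gripper opens to 85 mm and grips with 20 to 120 N. Pads are 22 mm wide; open, the fingers measure 114 mm over their backs; the gripper's body (76 mm by 85 mm) begins 54 mm behind the grasp point. The pads swing forward as they close: fully open they stand 13 mm farther back than shut.
Start: joints at [-1.232, 0.628, 0.038, 1.517, -0.027, 0.996, -0.02], TCP at [255.971, 597.492, 231.313] pointing down, gripper open.
Joint ranges: [-3.06, 3.06], [-0.37, 2.12], [-1.25, 1.32], [0.18, 2.47], [-1.1, 4.24], [0.23, 1.98], [-2.94, 2.94]. Speed limits (rad/s): [2.57, 2.57, 3.14, 3.14, 3.14, 3.14, 3.14].

INTERFACE

Orientations are given as a rotation vector (axis times angle).
In Python, from rig import robot gives the robot as it stands.
- The arm moves only by the tool drive_tool, never from a script. Its argument "rows" is a list that holds one entry, the list of rows, each a list of 4 numbers: the shift along the tool's x, y, z each as a share of 0.025 m, from -1 to 1, then the turn about the tool's z as a share of 45 degrees, from -1 to 1. In form: [[[tx, ty, tz, twist], ...]]. A call has 1 to 12 rows; each row shifts and turns the commanded pose from where the row before left it, along the tool's axes as they then stand; what a row does not reach is not made up. A row lasts 1/10 s, in which the tool goes at most 50 mm and 8.59 degrees, less where a joint would pass 70% of its speed; a pose out of reach is approached as far as the arm can. A call with a number of a shift or a turn outside -1 to 1 is refused whole. A call with a gripper value outside its range is refused whole. "grip" is the gripper command: -1 is shut, 1 is fully open, values between are in proportion, set as the call begins (left out, the last holds). The fingers move at their own pace and stop on an object; "grip_force" is the grip in N (left out, the last holds). Time passes only in rows, so rows that do not move let the fingers close. It gives the time, the measured TCP pose, the force and the opening at its end, in the units of the state.
- robot.get_state(): the state, without advancing time (a new reading comes with each control period).
- robot.grab_frame(name): name is "scene" or "top"; returns a dict with "pixels" (400x640x3 uint8, red, green, blue), "intrinsics" (3x3 intrinsics, pixels), "R" (3x3) and "t" (3): a world point X has camera coordinates R X + t. Camera axes: x right, y down, z forward; pixel columns grow to the right and rows downward; lengths in mm; the calibration is good to about 2 mm. A picture is of the moment at which its call begins. There is no depth.
- robot.hand_in(): hands the job in, once; it reports no verdict.
Trained networks look in a picture, given as the dict that the camera call returned (one of the last four; its "shot" number tells which), for a name from the list of things; names that differ only in an ending like _2 or _b are one class to them, and where a whole thing is asked for, a point or a joint stands for the part that bears it (a point fixed in the world has none). Each returns a list of dicts, best first, with "p" (0 to 1); they miss things now and then, are a little off and sometimes report something else, mostly with a low value. They report only what shows in the picture. A call takes as long as a camera call. They do not tell look-alikes from the thing itself.
- robot.look_for(picture, thing): "box" ([centre column, centre row, width, height] in pixels, round what is visible of it).
- robot.masks_of(picture, thing): "mask" (400x640 bool, what is visible of it) and "box" ([centre column, centre row, width, height] in pixels, round what is visible of it).
The state is a dict: "clock": time; "joint_positions": joint angles; "joint_vel": joint speeds; "tau": joint torques, N m; "ee_pos": TCP position; "tool_rot": TCP orientation; "contact_force": force on the tool from outside, world axes, zero at the start; "wrist_torque": the same for the moment, N m; "gripper_width": finger opening in mm.
Only numpy, scipy, OpenCV 4.12 (cv2) and the standard library are available. Lean on these libraries where they do the work, as an engineer would, in place of code of your own. Each camera call takes 0.05 s, during which the arm holds its last target.

## Working session

There is one attempt and no reset: what is moved stays moved. The work goes in short steps, Python scripts to look and compute and a tool call to move; the robot and the scene stay as the last step left them, time stands still between calls to the robot, and variables do not carry over. Pictures are saved under pics/ and viewed, and the job is handed in when it is done.

Besides the shell and the picture viewer there is one more tool, called as name(argument=value, ...), one argument or row to a line, values as JSON. drive_tool: Moves the arm, as the interface text tells. Shift numbers are shares of 0.025 m and turn numbers shares of 45 degrees, none past 1 either way. Its arguments: {"type":"object","properties":{"rows":{"type":"array","items":{"type":"array","items":{"type":"array","items":{"type":"number","minimum":-1,"maximum":1}}}},"grip":{"type":"number"},"grip_force":{"type":"number"}},"required":["rows"]}

```bash
ls; mkdir -p pics
cat > h.py <<'E'
import numpy as np, cv2
from rig import robot
def snap(cam,name):
    f=robot.grab_frame(cam); cv2.imwrite(f'pics/{name}.png',cv2.cvtColor(f['pixels'],cv2.COLOR_RGB2BGR)); return f
def proj(f,X):
    X=np.atleast_2d(X).astype(float); c=X@np.array(f['R']).T+np.array(f['t']); u=c@np.array(f['intrinsics']).T; return u[:,:2]/u[:,2:]
def unproj(f,uv,z):
    R=np.array(f['R']);t=np.array(f['t']);K=np.array(f['intrinsics'])
    uv=np.atleast_2d(uv); d=np.c_[uv,np.ones(len(uv))]@np.linalg.inv(K).T@R; C=-R.T@t
    return C+d*((z-C[2])/d[:,2:])
E
python3 - <<'E'
from h import *
import pickle
s=robot.get_state();print(s)
for c in('scene','top'):
    f=snap(c,c+'0'); pickle.dump(f,open(c+'0.pkl','wb')); print(c,f['R'],f['t'],f['intrinsics'])
    for n in ['caddy','rack','cradle','glass','spice','picks','lock_fin','lid_fin']:
        print(n,[(np.round(r['box'],1).tolist(),round(float(r['p']),2)) for r in robot.look_for(f,n)])
E
```

```text
pics
{'clock': 0.0, 'joint_positions': array([-1.23178577,  0.62933928,  0.03845108,  1.51837271, -0.02701448,
        0.99629025, -0.0199715 ]), 'joint_vel': array([-0.00085149,  0.00043511,  0.00139637, -0.00207946, -0.00111777,
       -0.00193727, -0.00011345]), 'tau': array([ 6.63680567e-04, -5.63413382e+01,  1.22586530e+00, -1.93443739e+01,
        1.08941988e-02,  1.07522705e-02, -1.40969971e-05]), 'ee_pos': array([255.72754471, 596.90206038, 230.39218385]), 'tool_rot': array([ 2.62176655e+00,  1.72896027e+00, -2.46383999e-03]), 'contact_force': array([ 0.59285603, -0.17476184, -0.30072654]), 'wrist_torque': array([0.00179168, 0.02885982, 0.03115808]), 'gripper_width': 85.43385765650525}
scene [[-0.77378514 -0.63330987  0.01323503]
 [-0.28493609  0.32932562 -0.90019779]
 [ 0.56574551 -0.70033081 -0.43528011]] [ 415.08742819  253.12407526 1095.79534119] [[437.73878124   0.         315.53269969]
 [  0.         437.73878124 200.03540968]
 [  0.           0.           1.        ]]
caddy [([276.9, 253.3, 28.5, 34.7], 0.86), ([236.7, 292.0, 41.3, 46.3], 0.75)]
rack [([278.0, 261.6, 4
[... 401 characters left out ...]
38269 -0.96326695 -0.00935497]
 [-0.86292195 -0.23608567 -0.4467989 ]
 [ 0.42817804  0.1279857  -0.89458551]] [-208.81644764  506.88826149 1790.59204714] [[502.24445698   0.         334.40977889]
 [  0.         502.24445698 202.39312721]
 [  0.           0.           1.        ]]
caddy [([257.4, 207.2, 19.3, 23.7], 0.77), ([215.5, 202.4, 23.8, 27.6], 0.74)]
rack [([259.1, 211.4, 25.5, 25.5], 0.5)]
cradle [([385.6, 248.8, 39.8, 38.3], 0.67), ([438.1, 256.2, 37.1, 40.3], 0.58)]
glass [([352.0, 185.0, 18.4, 23.4], 0.73), ([297.2, 180.7, 9.9, 15.3], 0.64)]
spice [([325.3, 177.4, 13.0, 18.5], 0.73)]
picks []
lock_fin [([382.9, 246.4, 36.1, 39.6], 0.56)]
lid_fin [([208.3, 202.4, 9.2, 10.9], 0.59)]
```

View pics/scene0.png

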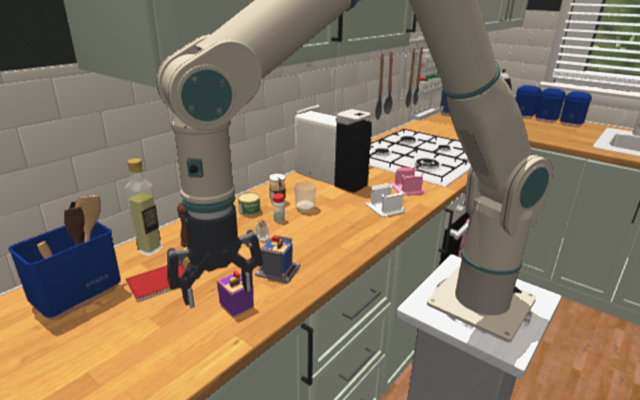

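View pics/top0.png

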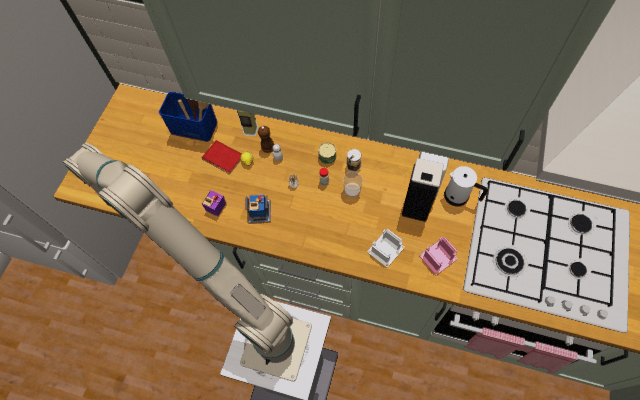

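Run:
```python
import cv2
for n,(x0,y0,x1,y1) in {'scene0':(190,150,450,345),'top0':(190,150,470,290)}.items():
    a=cv2.imread(f'pics/{n}.png')[y0:y1,x0:x1]; k=800/(x1-x0)
    k=min(k,600/(y1-y0)); cv2.imwrite(f'pics/{n}_z.png',cv2.resize(a,None,fx=k,fy=k,interpolation=cv2.INTER_CUBIC)); print(k)
```

```text
3.076923076923077
2.857142857142857
```

View pics/scene0_z.png

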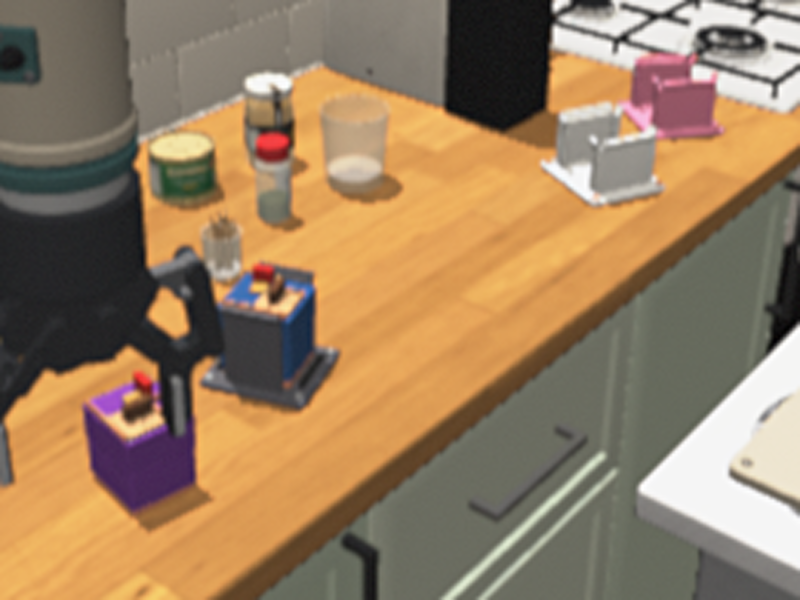

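View pics/top0_z.png

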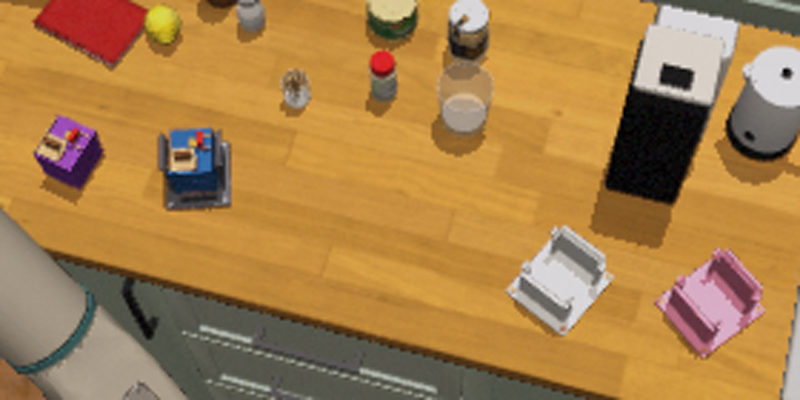

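Both views show the blue caddy in its rack (top view ≈258,208; scene ≈277,253), its red tab toward the far end. The white cradle is at (386,248) top and (386,203) scene, rotated about 45°. The purple caddy sits left of the rack, the pink cradle right of the white one, and the bystanders are all behind. Next I fit models to the masks.

```bash
cat > fit.py <<'E'
from h import *
import pickle
from scipy.optimize import minimize
def box(x0,x1,y0,y1,z0,z1): return np.array([[x,y,z] for x in(x0,x1) for y in(y0,y1) for z in(z0,z1)],float)
def cyl(r,h): 
    a=np.linspace(0,2*np.pi,24,endpoint=False); return np.vstack([np.c_[r*np.cos(a),r*np.sin(a),0*a+z] for z in(0,h)])
CAD=[box(-34,34,-30,30,0,72)]
RACK=[box(-50,50,-45,45,0,8),box(-27,27,32.5,37,8,88),box(-27,27,-37,-32.5,8,88)]
RACKCAD=RACK+[CAD[0]+[0,0,8]]
CRA=[box(-56,56,-50,50,0,8),box(36.5,41,-37,37,8,73),box(-41,-36.5,-37,37,8,73)]+[box(*sorted((sx*25,sx*41)),*sorted((sy*32.5,sy*37)),8,73) for sx in(1,-1) for sy in(1,-1)]
def tf(P,p,z=0):
    c,s=np.cos(p[2]),np.sin(p[2]); Q=P.copy(); Q[:,0]=c*P[:,0]-s*P[:,1]+p[0]; Q[:,1]=s*P[:,0]+c*P[:,1]+p[1]; Q[:,2]+=z; return Q
S=8
def render(f,parts,p,win,z=0,off=(0,0)):
    x0,y0,x1,y1=win; im=np.zeros(((y1-y0)*S,(x1-x0)*S),np.uint8)
    for P in parts:
        u=(proj(f,tf(P,p,z))+off-[x0,y0]+.5)*S-.5
        h=cv2.convexHull(np.round(u*16).astype(np.int32)); cv2.fillConvexPoly(im,h,255,cv2.LINE_8,4)
    return cv2.resize(im,None,fx=1/S,fy=1/S,interpolation=cv2.INTER_AREA)/255.
def fit(views,parts,p0,z=0):
    # views: list (f,mask,win,ignore)
    def cost(q):
        return sum((np.abs(render(f,parts,q/[1,1,100],w,z)-m[w[1]:w[3],w[0]:w[2]])*(1 if ig is None else ~ig[w[1]:w[3],w[0]:w[2]])).sum() for f,m,w,ig in views)
    best=None
    for dx in(-8,8):
      for da in(-20,0,20):
        q0=np.array([p0[0]+dx,p0[1]+dx*.5,p0[2]*100+da])
        r=minimize(cost,q0,method='Nelder-Mead',options=dict(initial_simplex=q0+np.array([[0,0,0],[8,0,0],[0,8,0],[0,0,12]]),xatol=.05,fatol=.05))
        if best is None or r.fun<best.fun: best=r
    return best.x/[1,1,100],best.fun
E
python3 - <<'E'
from fit import *
fs={c:snap(c,c+'1') for c in('scene','top')}
M={}
for c,f in fs.items():
    vis=f['pixels'].copy()
    for n,col in [('rack',(255,255,0)),('caddy',(0,255,0)),('cradle',(255,0,255)),('glass',(0,255,255)),('spice',(255,128,0)),('picks',(255,255,255)),('lock_fin',(0,0,0)),('lid_fin',(128,128,128))]:
        L=robot.masks_of(f,n)
        for r in L:
            b=np.round(r['box'],0).astype(int).tolist(); print(c,n,b,round(float(r['p']),2),int(r['mask'].sum()))
        M[c,n]=L
    robot_calls=0
pickle.dump((fs,M),open('m1.pkl','wb'))
E
```

```text
scene rack [276, 262, 44, 47] 0.71 917
scene caddy [277, 254, 28, 40] 0.95 537
scene caddy [235, 292, 40, 45] 0.71 1185
scene caddy [386, 202, 35, 30] 0.59 794
scene cradle [386, 202, 40, 34] 0.72 901
scene cradle [409, 180, 33, 26] 0.62 659
scene glass [307, 200, 21, 33] 0.8 645
scene spice [280, 207, 11, 29] 0.51 292
scene picks [263, 229, 16, 16] 0.82 254
scene lock_fin [276, 242, 6, 5] 0.46 46
scene lock_fin [236, 274, 8, 15] 0.39 29
scene lid_fin [233, 284, 23, 20] 0.72 163
scene lid_fin [280, 248, 16, 8] 0.47 96
top rack [259, 212, 28, 25] 0.78 291
top caddy [259, 207, 17, 22] 0.61 356
top caddy [213, 205, 22, 27] 0.61 446
top caddy [386, 246, 34, 37] 0.35 816
top cradle [386, 248, 37, 40] 0.69 793
top cradle [438, 258, 40, 40] 0.59 807
top glass [350, 185, 21, 23] 0.56 432
top spice [325, 178, 13, 18] 0.47 135
top picks [295, 180, 10, 14] 0.48 110
top lid_fin [208, 202, 9, 9] 0.65 52
top lid_fin [253, 205, 8, 8] 0.53 57
```

```bash
cat > seg.py <<'E'
from fit import *
def nonwood(f,win,close=3):
    im=f['pixels'].astype(float); x0,y0,x1,y1=win
    r,b=im[...,0],im[...,2]
    m=((r-b)<0.30*r)
    out=np.zeros(m.shape,np.uint8); out[y0:y1,x0:x1]=m[y0:y1,x0:x1]
    if close: out=cv2.morphologyEx(out,cv2.MORPH_CLOSE,np.ones((close,close)))
    n,l,st,_=cv2.connectedComponentsWithStats(out)
    return l==1+np.argmax(st[1:,4])
def overlay(f,parts,p,win,name,z=0,k=12):
    x0,y0,x1,y1=win
    im=cv2.resize(cv2.cvtColor(f['pixels'][y0:y1,x0:x1],cv2.COLOR_RGB2BGR),None,fx=k,fy=k,interpolation=cv2.INTER_NEAREST)
    for P in parts:
        u=(proj(f,tf(P,p,z))-[x0,y0]+.5)*k
        for i in range(8):
            for j in(1,2,4):
                if not i&j: cv2.line(im,tuple(np.int32(u[i])),tuple(np.int32(u[i|j])),(0,255,0),1)
    return im
def both(fs,parts,p,wins,name,z=0,k=10):
    a=[overlay(fs[c],parts,p,wins[c],'',z,k) for c in('scene','top')]
    h=max(i.shape[0] for i in a); a=[cv2.copyMakeBorder(i,0,h-i.shape[0],0,5,0) for i in a]; cv2.imwrite(f'pics/{name}.png',np.hstack(a))
E
python3 - <<'E'
from seg import *
fs,M=pickle.load(open('m1.pkl','rb'))
W={'rc':{'scene':(248,226,306,290),'top':(240,190,280,230)},'cr':{'scene':(360,180,412,222),'top':(364,224,410,270)}}
out={}
for n,parts,p0,thing in(('rc',RACKCAD,None,'caddy'),('cr',CRA,None,'cradle')):
    vs=[]
    for c in fs:
        w=W[n][c]; m=nonwood(fs[c],w)
        if n=='rc': m=cv2.morphologyEx(m.astype(np.uint8),cv2.MORPH_CLOSE,np.ones((5,5)))>0
        vs.append((fs[c],m.astype(float),w,None)); cv2.imwrite(f'pics/m_{n}_{c}.png',cv2.resize(m[w[1]:w[3],w[0]:w[2]].astype(np.uint8)*255,None,fx=6,fy=6,interpolation=0))
    if n=='rc': g=unproj(fs['top'],[[259,210]],40)[0]
    else: g=unproj(fs['top'],[[386,249]],25)[0]
    for a0 in (np.deg2rad([0,]) if n=='rc' else np.deg2rad([-45,-30])):
        p,c=fit(vs,parts,[g[0],g[1],a0]); print(n,g,p,np.rad2deg(p[2]),c)
        for v,cc in zip(vs,fs): 
            q,c1=fit([v],parts,p); print('  ',cc,q,np.rad2deg(q[2]),c1)
    out[n]=p; both(fs,parts,p,W[n],'fit_'+n,k=8)
pickle.dump(out,open('out.pkl','wb'))
E
```

```text
rc [470.74251374 223.3872264   40.        ] [4.84120563e+02 2.34840235e+02 3.64189158e-01] 20.866501682931524 965.1607843137256
   scene [4.87703866e+02 2.34503873e+02 1.86807186e-01] 10.703263341869162 828.3529411764706
   top [4.82826622e+02 2.34714624e+02 3.88176684e-01] 22.24088568760671 111.64705882352939
cr [ 448.9652191  -296.93714186   25.        ] [ 4.58208783e+02 -2.94990220e+02 -4.41823146e-01] -25.314601568189584 176.4392156862745
   scene [ 4.56417710e+02 -2.94650141e+02 -4.15778019e-01] -23.822325693234866 118.2470588235294
   top [ 4.59756334e+02 -2.95181912e+02 -4.40937159e-01] -25.263838233667137 46.15294117647059
cr [ 448.9652191  -296.93714186   25.        ] [ 4.58084244e+02 -2.95018233e+02 -4.33202618e-01] -24.820681713866282 176.57254901960783
   scene [ 4.56422898e+02 -2.94653170e+02 -4.17248888e-01] -23.906600292836025 118.17254901960783
   top [ 4.59603453e+02 -2.95061390e+02 -4.43516162e-01] -25.41160425329299 46.372549019607845
```

View pics/fit_rc.png

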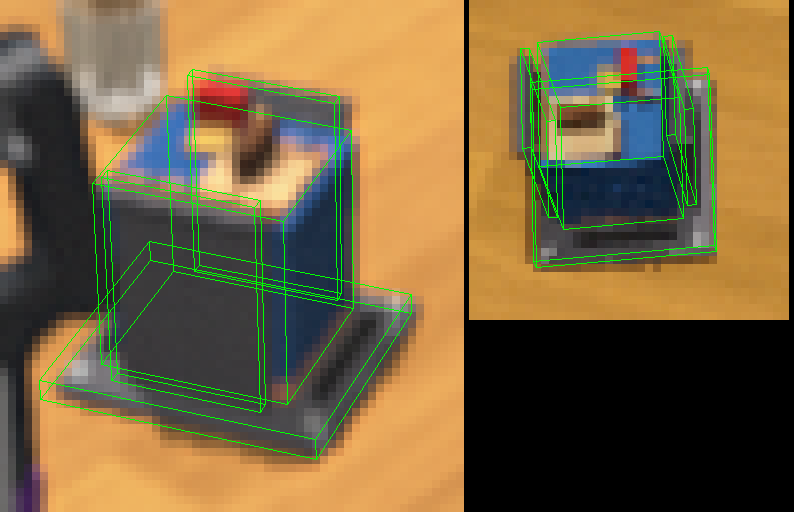

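View pics/fit_cr.png

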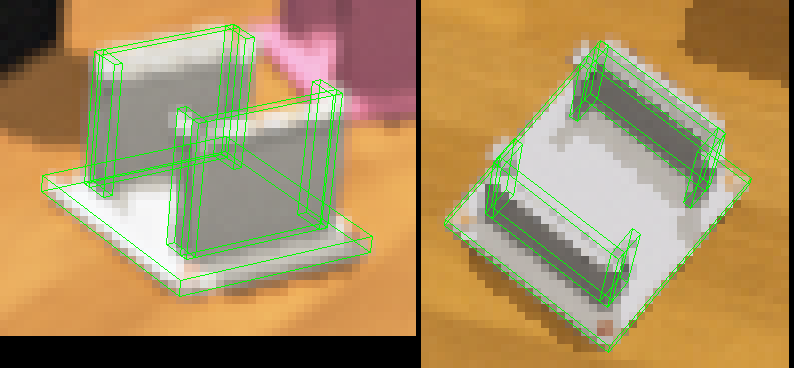

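Run:
```python
import cv2,numpy as np
a=[cv2.imread(f'pics/m_{n}_{c}.png') for n in('rc','cr') for c in('scene','top')]
h=max(i.shape[0] for i in a)
o=np.hstack([cv2.copyMakeBorder(i,0,h-i.shape[0],0,6,0,value=(0,0,200)) for i in a]);k=800/o.shape[1]
cv2.imwrite('pics/masks.png',cv2.resize(o,None,fx=k,fy=k))
```

```text
(no output)
```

View pics/masks.png

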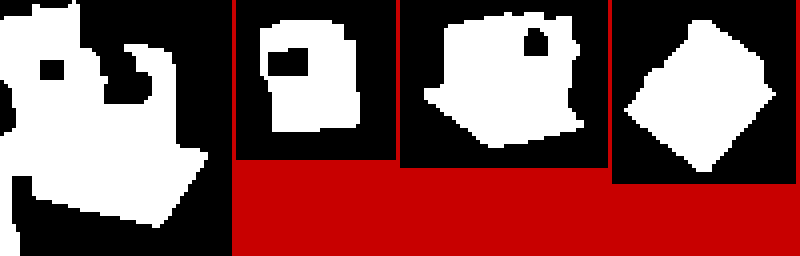

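drive_tool(
  rows=[
    [[0,0,-1,0],[0,0,-1,0],[0,0,-1,0],[0,0,-1,0],[0,0,0,0]],
  ],
  grip=1,
)

```text
clock: 2.3
ee_pos: [256.8, 599.4, 335.4]
tool_rot: [-2.619, -1.727, -0.01]
contact_force: [0.1, 0.7, -0.1]
gripper_width: 85.1
```

Run:
```python
from seg import *
fs={c:snap(c,c+'2') for c in('scene','top')}
pickle.dump(fs,open('f2.pkl','wb'))
W={'scene':(248,226,306,290),'top':(240,190,280,230)}
out=pickle.load(open('out.pkl','rb'))
vs=[]
for c in fs:
    w=W[c]; f=fs[c]; x0,y0,x1,y1=w
    hsv=cv2.cvtColor(f['pixels'],cv2.COLOR_RGB2HSV)
    big=cv2.resize(f['pixels'][y0:y1,x0:x1],None,fx=8,fy=8,interpolation=cv2.INTER_CUBIC)
    m=nonwood(f,w,5)
    if c=='scene': # remove pot of picks above
        m[:236,:272]=False
    cv2.imwrite(f'pics/m2_{c}.png',np.hstack([big[...,::-1],cv2.resize(cv2.cvtColor(m[y0:y1,x0:x1].astype(np.uint8)*255,8),None,fx=8,fy=8,interpolation=0)])); vs.append((f,m.astype(float),w,None))
o=[cv2.imread(f'pics/m2_{c}.png') for c in fs]; 
cv2.imwrite('pics/m2.png',cv2.resize(np.vstack([cv2.copyMakeBorder(i,0,0,0,928-i.shape[1],0) for i in o]),None,fx=.6,fy=.6))
```

```text
(no output)
```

View pics/m2.png

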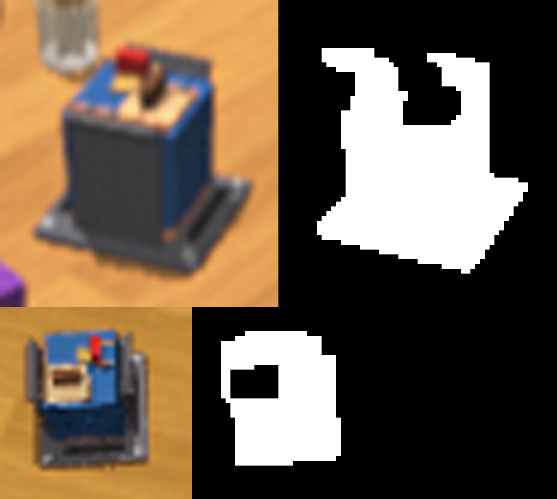

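Run:
```python
from seg import *
fs=pickle.load(open('f2.pkl','rb'))
W={'scene':(248,226,306,290),'top':(240,190,280,230)}
vs=[]
for c in fs:
    f=fs[c]; w=W[c]; m=nonwood(f,w,5); ig=np.zeros(m.shape,bool)
    if c=='scene': m[:236,:272]=False; ig[:253]=True; ig[235:262,:265]=False; ig[238:262,288:]=False
    mm=m.astype(np.uint8); cs,_=cv2.findContours(mm,cv2.RETR_EXTERNAL,cv2.CHAIN_APPROX_NONE); cv2.drawContours(mm,cs,-1,1,-1)
    vs.append((f,mm.astype(float),w,ig))
p,cost=fit(vs,RACKCAD,[482,234,.25]); print(p,np.rad2deg(p[2]),cost)
for v,cc in zip(vs,fs):
    q,c1=fit([v],RACKCAD,p); print('  ',cc,q,np.rad2deg(q[2]),c1)
both(fs,RACKCAD,p,W,'fit2_rc',k=8)
# cradle
W={'scene':(360,180,412,222),'top':(364,224,410,270)}
vs=[]
for c in fs:
    f=fs[c]; w=W[c]; im=f['pixels'].astype(float); r,g,b=im[...,0],im[...,1],im[...,2]
    m=((r-b)<.3*r); ig=((r-g)>.15*r)&((r-b)<.45*r)  # pinkish ignored
    ig=cv2.dilate(ig.astype(np.uint8),np.ones((3,3)))>0
    if c=='top': ig[:]=False
    else:
        k=np.zeros_like(ig); k[:205,390:]=True; ig&=k; ig[:200,:378]|=False
        m[:190,:369]=False; 
    mm=np.zeros(m.shape,np.uint8); mm[w[1]:w[3],w[0]:w[2]]=m[w[1]:w[3],w[0]:w[2]]
    n,l,st,_=cv2.connectedComponentsWithStats(mm); mm=(l==1+np.argmax(st[1:,4])).astype(np.uint8)
    cs,_=cv2.findContours(mm,cv2.RETR_EXTERNAL,cv2.CHAIN_APPROX_NONE); cv2.drawContours(mm,cs,-1,1,-1)
    cv2.imwrite(f'pics/m3_{c}.png',cv2.resize((mm*180+ig*70)[w[1]:w[3],w[0]:w[2]],None,fx=6,fy=6,interpolation=0))
    # top of walls ignored (flares): ignore rim rows
    vs.append((f,mm.astype(float),w,ig))
CR2=CRA+[box(36.5,45,-40,40,70,80),box(-45,-36.5,-40,40,70,80)]
for P in(CRA,CR2):
    p,cost=fit(vs,P,[458,-295,-.43]); print(p,np.rad2deg(p[2]),cost)
    for v,cc in zip(vs,fs):
        q,c1=fit([v],P,p); print('  ',cc,q,np.rad2deg(q[2]),c1)
both(fs,CR2,p,W,'fit2_cr',k=8)
```

```text
[4.82659654e+02 2.33070400e+02 4.15334839e-01] 23.796933336183695 189.28235294117644
   scene [4.83596962e+02 2.31212362e+02 3.88315443e-01] 22.248836000104784 131.17254901960786
   top [4.82941813e+02 2.34736457e+02 3.88454015e-01] 22.25677558655425 46.674509803921566
[ 4.58584223e+02 -2.95004833e+02 -4.40079150e-01] -25.214677935590984 95.4
   scene [ 4.56957899e+02 -2.94223898e+02 -4.26703507e-01] -24.44831003206846 44.68235294117647
   top [ 4.59286471e+02 -2.95440198e+02 -4.47543646e-01] -25.64236207943194 45.54509803921569
[ 4.56463543e+02 -2.94319832e+02 -4.31284581e-01] -24.71078625049819 127.76470588235296
   scene [ 4.55436820e+02 -2.92856296e+02 -4.28766250e-01] -24.56649654611843 74.93333333333334
   top [ 4.57050345e+02 -2.94442344e+02 -4.43064364e-01] -25.385718126173483 49.188235294117646[ WARN:0@2.189] global loadsave.cpp:1063 imwrite_ Unsupported depth image for selected encoder is fallbacked to CV_8U.
```

View pics/fit2_rc.png

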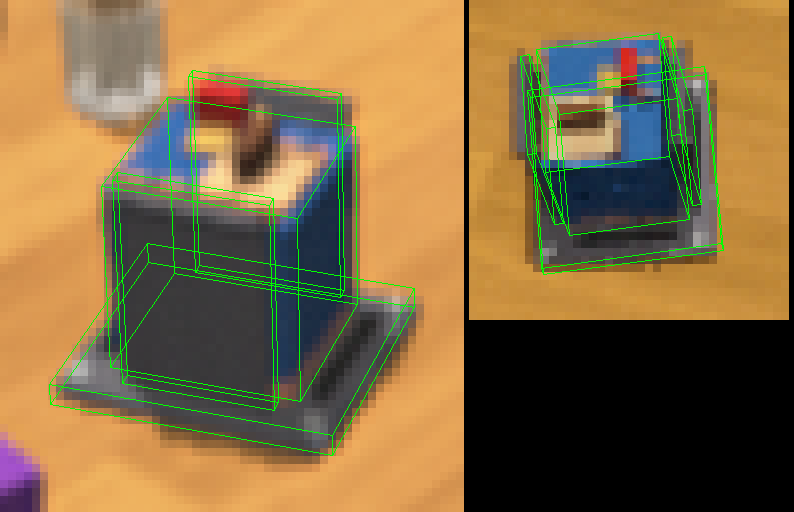

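View pics/fit2_cr.png

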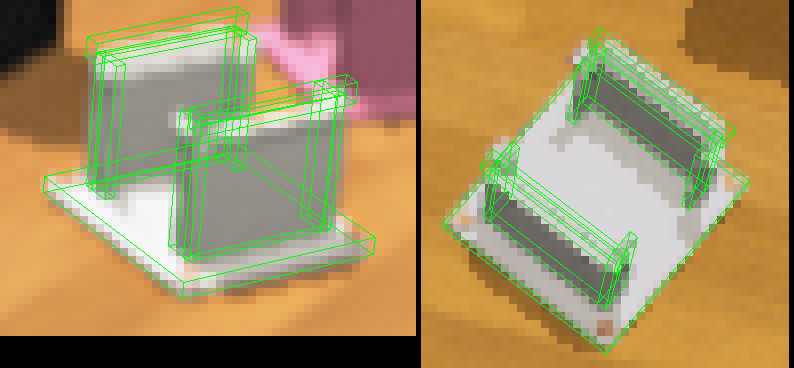

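Run:
```python
from seg import *
from scipy.optimize import differential_evolution
fs=pickle.load(open('f2.pkl','rb'))
W={'scene':(248,226,306,290),'top':(240,190,280,230)}
vs=[]
for c in fs:
    f=fs[c]; w=W[c]; m=nonwood(f,w,5); ig=np.zeros(m.shape,bool)
    if c=='scene': m[:236,:272]=False; ig[:253,265:288]=True; ig[:236]=True
    mm=m.astype(np.uint8); cs,_=cv2.findContours(mm,cv2.RETR_EXTERNAL,cv2.CHAIN_APPROX_NONE); cv2.drawContours(mm,cs,-1,1,-1)
    vs.append((f,mm.astype(float),w,ig))
def cost(q,vv,parts=RACKCAD): return sum((np.abs(render(f,parts,q[:3],w)-m[w[1]:w[3],w[0]:w[2]])*~ig[w[1]:w[3],w[0]:w[2]]).sum() for f,m,w,ig in vv)
for vv in(vs,vs[:1],vs[1:]):
    r=differential_evolution(cost,[(465,500),(215,250),(-.3,.6)],args=(vv,),seed=1,maxiter=40,popsize=12); print(r.x,np.rad2deg(r.x[2]),r.fun)
    if vv is vs:
        both(fs,RACKCAD,r.x,W,'fit3_rc',k=8); p=r.x
for i,c in enumerate(fs):
    f,m,w,ig=vs[i]; d=render(f,RACKCAD,p,w); cv2.imwrite(f'pics/d_{c}.png',cv2.resize(np.dstack([d*255,m[w[1]:w[3],w[0]:w[2]]*255,d*0]).astype(np.uint8),None,fx=8,fy=8,interpolation=0))
```

```text
[4.82373911e+02 2.33323856e+02 4.24959170e-01] 24.348366901891737 191.63137254901963
[4.83278388e+02 2.31884745e+02 3.92827082e-01] 22.50733387006453 134.721568627451
[4.82890016e+02 2.34893313e+02 3.90902853e-01] 22.397083685409036 46.772549019607844
```

View pics/fit3_rc.png

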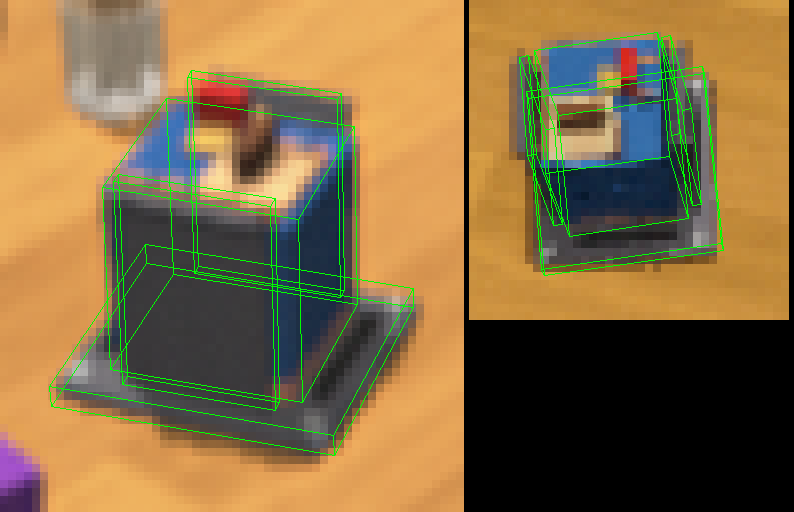

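View pics/d_scene.png

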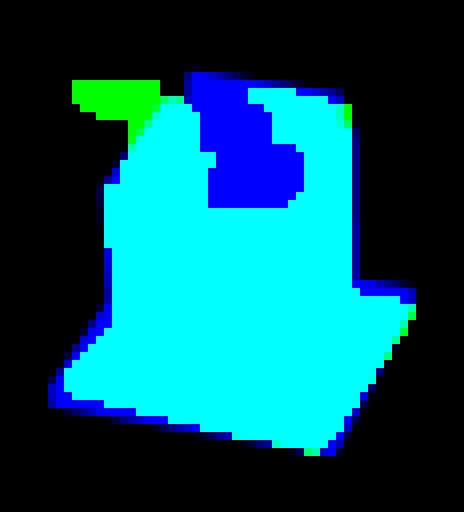

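```bash
cat > soft.py <<'E'
from seg import *
from scipy.optimize import differential_evolution
def alpha(f,w,lo=0.1,hi=0.9):
    im=f['pixels'].astype(float); d=im[...,0]-im[...,2]; x0,y0,x1,y1=w
    ref=np.percentile(d[y0:y1,x0:x1],85); a=1-d/ref
    return np.clip((a-.3)/(.7-.3),0,1)   # sharpened around the half mixing
def cst(q,vv,parts,z=0): return sum((np.abs(render(f,parts,q[:3],w,z)-m[w[1]:w[3],w[0]:w[2]])*~ig[w[1]:w[3],w[0]:w[2]]).sum() for f,m,w,ig in vv)
def de(vv,parts,b,z=0):
    r=differential_evolution(cst,b,args=(vv,parts,z),seed=1,maxiter=40,popsize=12); return r.x,r.fun
def diffpic(vs,parts,p,name,z=0,k=8):
    o=[]
    for f,m,w,ig in vs:
        d=render(f,parts,p,w,z); g=ig[w[1]:w[3],w[0]:w[2]]
        o.append(cv2.resize(np.dstack([d*255,m[w[1]:w[3],w[0]:w[2]]*255,g*120]).astype(np.uint8),None,fx=k,fy=k,interpolation=0))
    h=max(i.shape[0] for i in o); o=np.hstack([cv2.copyMakeBorder(i,0,h-i.shape[0],0,5,0) for i in o]); k=min(1,800/o.shape[1]); cv2.imwrite(f'pics/{name}.png',cv2.resize(o,None,fx=k,fy=k))
E
python3 - <<'E'
from soft import *
fs=pickle.load(open('f2.pkl','rb'))
W={'scene':(248,226,306,290),'top':(240,190,280,230)}
vs=[]
for c in fs:
    f=fs[c]; w=W[c]; m=alpha(f,w); ig=np.zeros(m.shape,bool)
    if c=='scene': ig[:240]=True; ig[:254,266:288]=True; ig[278:,:256]=True
    else: ig[198:213,247:262]=True; ig[192:203,258:262]=True
    vs.append((f,m,w,ig))
for vv in(vs,vs[:1],vs[1:]):
    p,c=de(vv,RACKCAD,[(465,500),(215,250),(-.3,.6)]); print(p,np.rad2deg(p[2]),c)
    if vv is vs: both(fs,RACKCAD,p,W,'fit4_rc',k=8); diffpic(vs,RACKCAD,p,'d4_rc')
W={'scene':(360,180,412,222),'top':(364,224,410,270)}
vs=[]
for c in fs:
    f=fs[c]; w=W[c]; m=alpha(f,w); ig=np.zeros(m.shape,bool)
    if c=='scene': ig[:205,388:]=True; ig[:,:0]=True; ig[:201,:372]=True; ig[:189]=True
    else: ig[:233,394:]=True; ig[226:250]|=False
    vs.append((f,m,w,ig))
for vv in(vs,vs[:1],vs[1:]):
    p,c=de(vv,CRA,[(440,475),(-310,-280),(-.7,-.2)]); print(p,np.rad2deg(p[2]),c)
    if vv is vs: both(fs,CRA,p,W,'fit4_cr',k=8); diffpic(vs,CRA,p,'d4_cr')
E
```

```text
[4.81190125e+02 2.33583933e+02 3.49382539e-01] 20.018144948629118 113.8212557363371
[4.80594358e+02 2.33996329e+02 3.66212493e-01] 20.982430274427234 72.64345014601585
[4.82762404e+02 2.33070488e+02 3.44097920e-01] 19.715358551276033 32.494629156010234
[ 4.57264110e+02 -2.94536975e+02 -4.38364339e-01] -25.116426500706055 79.33837755827878
[ 4.53677767e+02 -2.92556209e+02 -4.48606315e-01] -25.703248512630744 17.988468049090137
[ 4.57838771e+02 -2.94790555e+02 -4.38296921e-01] -25.11256375047436 51.274468085106385
```

View pics/d4_rc.png

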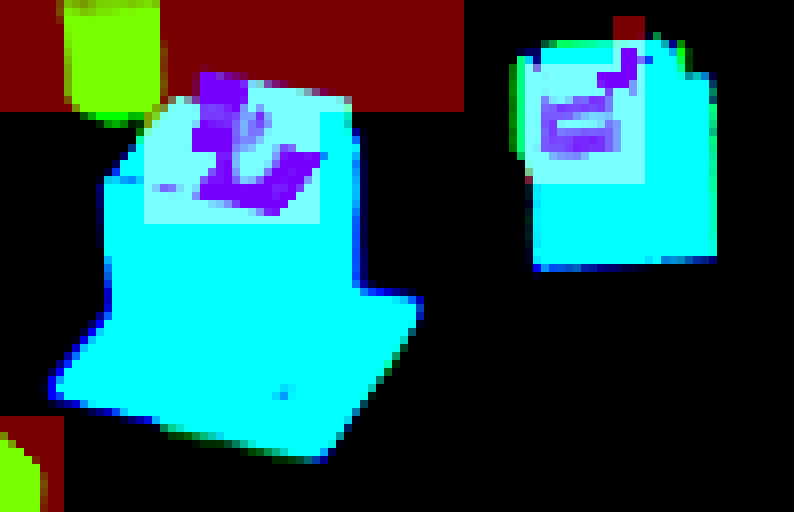

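View pics/fit4_rc.png

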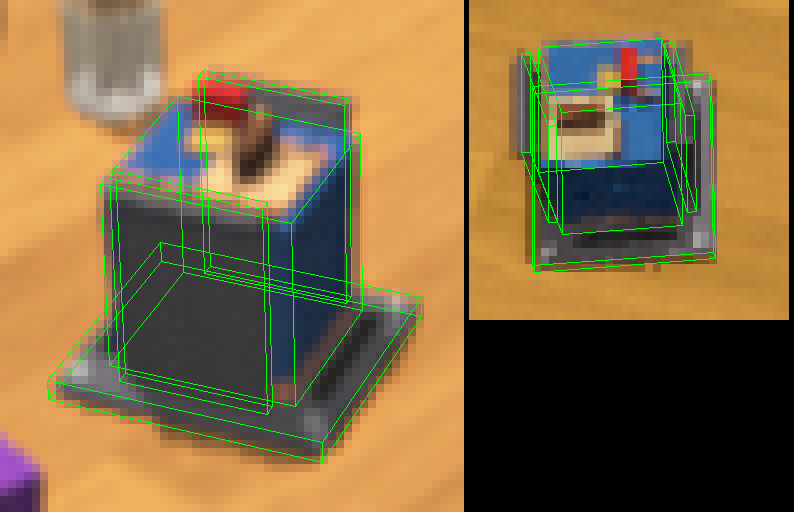

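View pics/d4_cr.png

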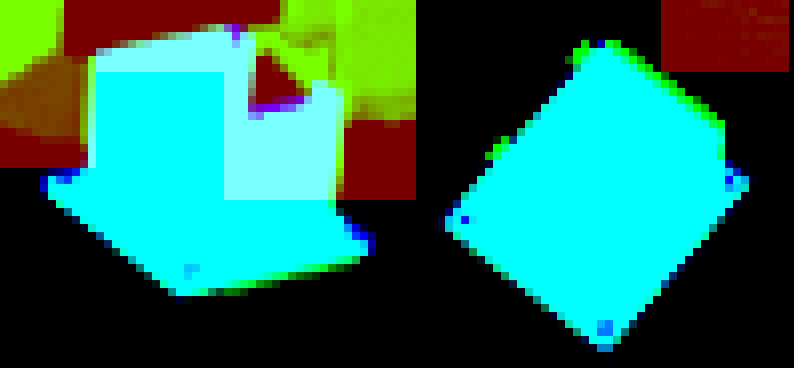

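```bash
cat > plan.py <<'E'
import sys; from h import *
from scipy.spatial.transform import Rotation as R
def pose(avg=1):
    s=robot.get_state(); Rm=R.from_rotvec(s['tool_rot']).as_matrix(); return s['ee_pos'],Rm,s
def show():
    p,Rm,s=pose(); print('t',round(s['clock'],2),'pos',np.round(p,1),'yaw',round(np.degrees(np.arctan2(Rm[1,0],Rm[0,0])),2),'z',np.round(Rm[:,2],3),'F',np.round(s['contact_force'],1),'w',round(s['gripper_width'],1),'J7',round(s['joint_positions'][6],2)); return p,Rm
def delta(tgt,yaw=None):
    p,Rm=show(); cy=np.degrees(np.arctan2(Rm[1,0],Rm[0,0]))
    y=cy if yaw is None else yaw
    d=(y-cy+90)%180-90
    c,s=np.cos(np.radians(cy+d)),np.sin(np.radians(cy+d)); Q=np.array([[c,s,0],[s,-c,0],[0,0,-1]])
    dl=Q.T@(np.array(tgt)-p); n=np.abs(dl).max()/25
    print('twist rows total deg',round(-d,2),'-> share45',round(-d/45,3),'; then tool shift mm',np.round(dl,1),'shares',np.round(dl/25,2),'n',round(n,1))
E
python3 - <<'E'
from plan import *
delta([481.5,233.5,180],20)
fs=__import__('pickle').load(open('f2.pkl','rb'))
for n,uv in dict(glass=(351,186),spice=(325,177),picks=(294,181)).items(): print(n,unproj(fs['top'],[uv],40))
E
```

```text
t 2.4 pos [256.  597.5 331.5] yaw 66.81 z [ 0.     0.001 -1.   ] F [-0.2  0.8  0.1] w 85.4 J7 -0.02
twist rows total deg 46.81 -> share45 1.04 ; then tool shift mm [ 87.4 419.2 151.5] shares [ 3.5  16.77  6.06] n 16.8
glass [[670.77529997 -99.86464177  40.        ]]
spice [[683.18539326  13.03217777  40.        ]]
picks [[632.06560471 129.49930501  40.        ]]
```

drive_tool(
  rows=[
    [[0,0,0,0.174],[0,0,0,0.174],[0,0,0,0.173],[0,0,0,0.173],[0,0,0,0.173],[0,0,0,0.173],[0.2,0.98,0,0],[0.2,0.98,0,0],[0.2,0.98,0,0],[0.2,0.98,0,0],[0.2,0.98,0,0]],
  ],
)

```text
clock: 3.5
ee_pos: [321.3, 489.3, 329.7]
tool_rot: [3.092, 0.545, -0.003]
contact_force: [0.2, 0.4, -1.1]
gripper_width: 85.1
```

drive_tool(
  rows=[
    [[0.2,0.98,0,0],[0.2,0.98,0,0],[0.2,0.98,0.3,0],[0.2,0.98,0.8,0],[0.2,0.98,0.8,0],[0.2,0.98,0.8,0],[0.2,0.98,0.8,0],[0.2,0.98,0.8,0],[0.2,0.98,0.8,0],[0.2,0.98,0.8,0],[0.2,0.98,0.16,0],[0,0,0,0]],
  ],
)

```text
clock: 4.7
ee_pos: [465.9, 251.5, 177.8]
tool_rot: [3.091, 0.535, -0.005]
contact_force: [0.6, 0.6, -0.3]
gripper_width: 85.3
```

Run:
```python
from plan import *
delta([481.5,233.5,180],20)
snap('scene','scene3');snap('top','top3')
import cv2
a=cv2.imread('pics/scene3.png')[150:310,200:340]; b=cv2.imread('pics/top3.png')[140:240,220:320]
cv2.imwrite('pics/z3.png',np.hstack([cv2.resize(a,(420,480)),cv2.resize(b,(380,480))]))
```

```text
t 4.7 pos [465.9 251.5 177.8] yaw 19.65 z [-0.002 -0.005 -1.   ] F [ 0.6  0.6 -0.3] w 85.3 J7 -0.01
twist rows total deg -0.35 -> share45 -0.008 ; then tool shift mm [ 8.5 22.3 -2.2] shares [ 0.34  0.89 -0.09] n 0.9
```

View pics/z3.png

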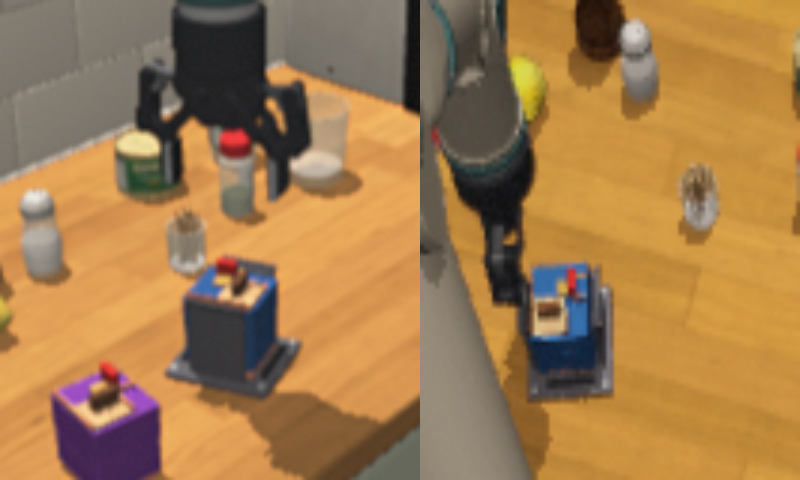

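Run:
```python
from plan import *
delta([481.5,233.5,38],20)
```

```text
t 4.8 pos [464.7 255.8 178.8] yaw 19.92 z [-0.002 -0.001 -1.   ] F [0.  0.5 0.9] w 85.5 J7 -0.01
twist rows total deg -0.08 -> share45 -0.002 ; then tool shift mm [  8.2  26.7 140.8] shares [0.33 1.07 5.63] n 5.6
```

drive_tool(
  rows=[
    [[0.17,0.54,0,0],[0.16,0.53,0.2,0],[0,0,0.8,0],[0,0,0.8,0],[0,0,0.8,0],[0,0,0,0],[0,0,0,0]],
  ],
)

```text
clock: 5.5
ee_pos: [482.5, 233.7, 114.8]
tool_rot: [3.094, 0.545, -0.0]
contact_force: [0.8, 0.3, -0.5]
gripper_width: 85.6
```

Run:
```python
from plan import *
delta([481.5,233.5,38],20)
snap('scene','scene4');snap('top','top4')
import cv2
a=cv2.imread('pics/scene4.png')[200:300,220:320]; b=cv2.imread('pics/top4.png')[160:240,220:300]
cv2.imwrite('pics/z4.png',np.hstack([cv2.resize(a,(400,400),interpolation=2),cv2.resize(b,(400,400),interpolation=2)]))
```

```text
t 5.5 pos [482.5 233.7 114.8] yaw 19.98 z [-0. -0. -1.] F [ 0.8  0.3 -0.5] w 85.6 J7 0.07
twist rows total deg -0.02 -> share45 -0.0 ; then tool shift mm [-1.  -0.2 76.8] shares [-0.04 -0.01  3.07] n 3.1
```

View pics/z4.png

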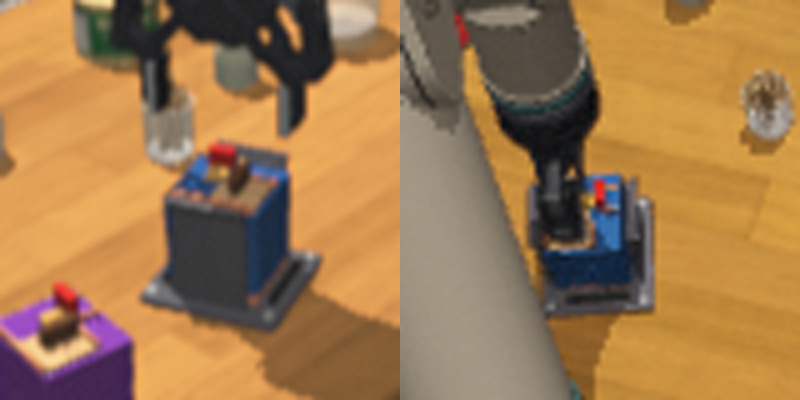

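drive_tool(
  rows=[
    [[0,0,0.6,0],[0,0,0.6,0],[0,0,0.6,0],[0,0,0.6,0],[0,0,0.6,0],[0,0,0,0],[0,0,0,0]],
  ],
)

```text
clock: 6.3
ee_pos: [482.7, 234.4, 40.6]
tool_rot: [-3.094, -0.546, -0.002]
contact_force: [1.0, 0.8, 0.1]
gripper_width: 85.3
```

Run:
```python
from plan import *
delta([481.5,233.5,38],20)
snap('scene','scene5');snap('top','top5')
import cv2
a=cv2.imread('pics/scene5.png')[200:300,220:320]; b=cv2.imread('pics/top5.png')[160:240,220:300]
cv2.imwrite('pics/z5.png',np.hstack([cv2.resize(a,(400,400),interpolation=2),cv2.resize(b,(400,400),interpolation=2)]))
```

```text
t 6.3 pos [482.7 234.4  40.6] yaw 20.01 z [ 0.001  0.    -1.   ] F [1.  0.8 0.1] w 85.3 J7 0.1
twist rows total deg 0.01 -> share45 0.0 ; then tool shift mm [-1.5  0.4  2.6] shares [-0.06  0.02  0.1 ] n 0.1
```

View pics/z5.png

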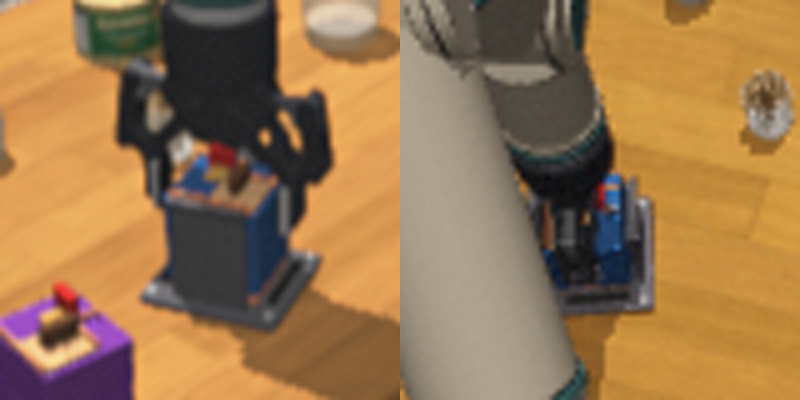

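The fingers straddle the caddy's end faces (scene zoom: near finger at ≈285,210, far one at ≈155,190) and the wrist force is about zero. Closing.

drive_tool(
  rows=[
    [[0,0,0,0],[0,0,0,0],[0,0,0,0],[0,0,0,0],[0,0,0,0],[0,0,0,0]],
  ],
  grip=-1,
  grip_force=50,
)

```text
clock: 7.0
ee_pos: [481.8, 234.2, 40.8]
tool_rot: [-3.093, -0.546, 0.001]
contact_force: [-2.8, -0.8, 6.2]
gripper_width: 67.1
```

drive_tool(
  rows=[
    [[0,0,0,0],[0,0,0,0],[0,0,-0.2,0],[0,0,-0.3,0],[0,0,-0.3,0],[0,0,0,0]],
  ],
)

```text
clock: 7.6
ee_pos: [482.9, 234.5, 60.9]
tool_rot: [-3.093, -0.546, -0.003]
contact_force: [0.5, 0.1, -6.1]
gripper_width: 67.1
```

drive_tool(
  rows=[
    [[0,0,-0.8,0],[0,0,-0.8,0],[0,0,-0.8,0],[0,0,-0.8,0],[0,0,-0.4,0],[0,0,0,0]],
  ],
)

```text
clock: 8.2
ee_pos: [482.9, 234.6, 150.9]
tool_rot: [-3.093, -0.546, -0.004]
contact_force: [0.3, 0.3, -6.0]
gripper_width: 67.4
```

drive_tool(
  rows=[
    [[0,0,0,0.12],[0,0,0,0.15],[0,0,0,0.15],[0,0,0,0.15],[0,0,0,0.15],[0,0,0,0.15],[0,0,0,0.13],[0,0,0,0]],
  ],
)

```text
clock: 9.0
ee_pos: [481.2, 234.0, 148.5]
tool_rot: [3.065, -0.679, -0.002]
contact_force: [0.7, 0.3, -5.2]
gripper_width: 67.0
```

Run:
```python
from plan import *
delta([480,-30,70],-25)
f=snap('scene','scene6')
```

```text
t 9.0 pos [481.2 234.  148.5] yaw -24.99 z [-0.002 -0.002 -1.   ] F [ 0.7  0.3 -5.2] w 67.0 J7 -0.53
twist rows total deg 0.01 -> share45 0.0 ; then tool shift mm [110.4 239.8  78.5] shares [4.42 9.59 3.14] n 9.6
```

View pics/scene6.png

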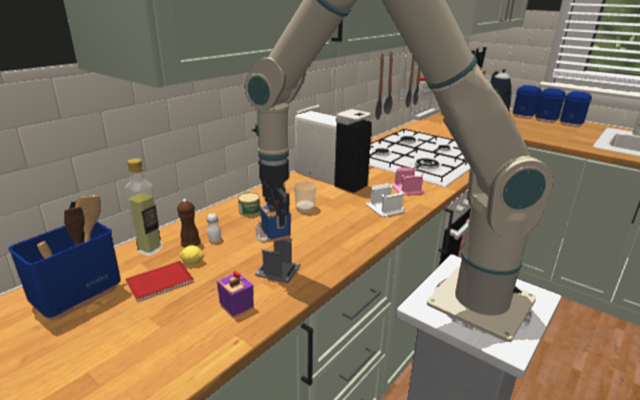

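drive_tool(
  rows=[
    [[0.2,0.44,0,0],[0.4,0.87,0,0],[0.4,0.87,0,0],[0.4,0.87,0,0],[0.4,0.87,0,0],[0.4,0.87,0,0],[0.4,0.87,0,0],[0.4,0.87,0,0],[0.4,0.87,0,0],[0.4,0.87,0,0],[0.4,0.87,0,0],[0.2,0.44,0,0]],
  ],
)

```text
clock: 10.25
ee_pos: [480.1, -32.9, 150.0]
tool_rot: [3.065, -0.684, 0.001]
contact_force: [-0.0, -0.3, -6.0]
gripper_width: 67.3
```

drive_tool(
  rows=[
    [[0,0,0.6,0],[0,0,0.8,0],[0,0,0.8,0],[0,0,0.8,0],[0,0,0.6,0],[0,0,0,0],[0,0,0,0]],
  ],
)

```text
clock: 10.95
ee_pos: [480.6, -29.5, 59.9]
tool_rot: [-3.067, 0.679, 0.001]
contact_force: [-0.3, 0.6, -5.9]
gripper_width: 67.3
```

Run:
```python
from plan import *
delta([480,-30,35],-25)
f=snap('scene','scene7')
```

```text
t 10.95 pos [480.6 -29.5  59.9] yaw -24.98 z [-0.  0. -1.] F [-0.3  0.6 -5.9] w 67.3 J7 0.05
twist rows total deg 0.02 -> share45 0.0 ; then tool shift mm [-0.3  0.7 24.9] shares [-0.01  0.03  1.  ] n 1.0
```

View pics/scene7.png

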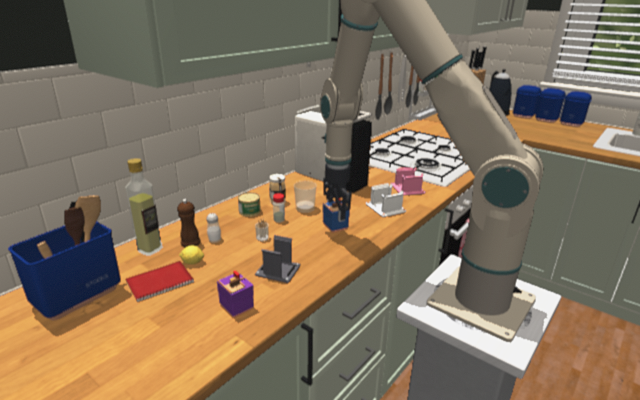

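Lower the last 27 mm gently.

drive_tool(
  rows=[
    [[0,0,0.4,0],[0,0,0.4,0],[0,0,0.15,0],[0,0,0.05,0],[0,0,0,0]],
  ],
)

```text
clock: 11.5
ee_pos: [480.5, -29.4, 34.5]
tool_rot: [3.067, -0.68, -0.001]
contact_force: [0.2, -0.7, -5.8]
gripper_width: 67.8
```

Run:
```python
from plan import *
show()
```

```text
t 11.5 pos [480.5 -29.4  34.5] yaw -25.0 z [-0.001  0.    -1.   ] F [ 0.2 -0.7 -5.8] w 67.8 J7 0.08
```

drive_tool(
  rows=[
    [[0,0,0.06,0],[0,0,0.04,0],[0,0,0.04,0],[0,0,0,0]],
  ],
)

```text
clock: 11.9
ee_pos: [480.9, -29.4, 32.8]
tool_rot: [-3.066, 0.68, -0.002]
contact_force: [-1.8, 0.5, 11.1]
gripper_width: 67.4
```

drive_tool(
  rows=[
    [[0,0,-0.02,0],[0,0,0,0],[0,0,0,0],[0,0,0,0],[0,0,0,0],[0,0,0,0]],
  ],
  grip=1,
)

```text
clock: 12.5
ee_pos: [480.6, -29.4, 31.7]
tool_rot: [3.067, -0.68, -0.0]
contact_force: [-0.4, -0.2, 0.2]
gripper_width: 85.0
```

drive_tool(
  rows=[
    [[0,0,-0.3,0],[0,0,-0.6,0],[0,0,-0.8,0],[0,0,-0.8,0],[0,0,-0.8,0],[0,0,-0.3,0],[0,0,0,0]],
  ],
)

```text
clock: 13.2
ee_pos: [481.4, -29.3, 122.8]
tool_rot: [-3.067, 0.679, -0.004]
contact_force: [-0.5, -0.8, 0.2]
gripper_width: 85.0
```

Run:
```python
from soft import *
from plan import show
show()
fs={c:snap(c,c+'8') for c in('scene','top')}; pickle.dump(fs,open('f8.pkl','wb'))
c=np.array([480.5,-29.5,36.]); 
for k in fs: print(k,proj(fs[k],c))
a=fs['scene']['pixels'][170:260,290:380,::-1]; u=proj(fs['top'],c)[0].astype(int); b=fs['top']['pixels'][u[1]-40:u[1]+40,u[0]-40:u[0]+40,::-1]
cv2.imwrite('pics/z8.png',np.hstack([cv2.resize(a,(400,400),interpolation=2),cv2.resize(b,(400,400),interpolation=2)]))
```

```text
t 13.2 pos [481.4 -29.3 122.8] yaw -24.98 z [ 0.002  0.    -1.   ] F [-0.5 -0.8  0.2] w 85.0 J7 -0.0
scene [[335.44608298 223.66318481]]
top [[321.14393992 223.69217354]]
```

View pics/z8.png

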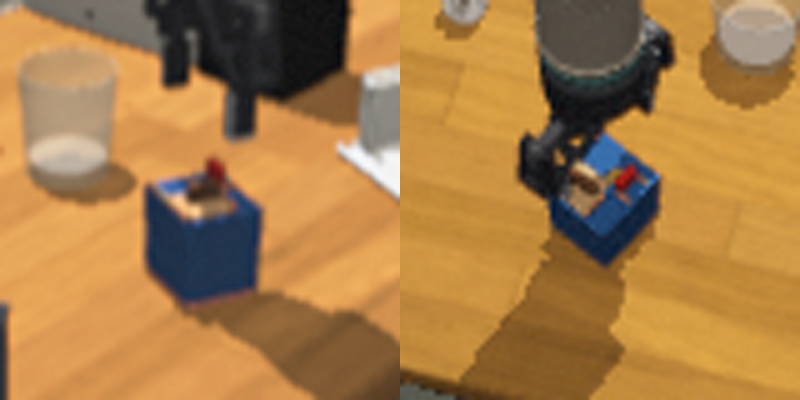

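drive_tool(
  rows=[
    [[0,0,0,0.16],[0,0,0,0.168],[0,0,0,0.168],[0,0,0,0.168],[0,0,0,0.168],[0,0,0,0.168],[0,0,0,0.168],[0,0,0,0.168],[0,0,0,0.168],[0,0,0,0.168],[0,0,0,0.168],[0,0,0,0.16]],
  ],
)

```text
clock: 14.5
ee_pos: [479.9, -29.4, 120.7]
tool_rot: [1.68, -2.652, -0.001]
contact_force: [0.1, 0.3, 0.3]
gripper_width: 85.6
```

drive_tool(
  rows=[
    [[0,0,0,0],[0,0,0,0]],
  ],
)

```text
clock: 14.7
ee_pos: [480.1, -29.4, 121.0]
tool_rot: [1.691, -2.646, -0.001]
contact_force: [-0.6, -0.6, -0.1]
gripper_width: 85.4
```

Run:
```python
from soft import *
from plan import *
delta([480.6,-29.4,32],65)
fs={c:snap(c,c+'9') for c in('scene','top')}; pickle.dump(fs,open('f9.pkl','wb'))
delta([480.6,-29.4,32],65)
a=fs['scene']['pixels'][170:260,290:380,::-1]; b=fs['top']['pixels'][184:264,281:361,::-1]
cv2.imwrite('pics/z9.png',np.hstack([cv2.resize(a,(400,400),interpolation=2),cv2.resize(b,(400,400),interpolation=2)]))
```

```text
t 14.7 pos [480.1 -29.4 121. ] yaw -114.83 z [-0.002 -0.001 -1.   ] F [-0.6 -0.6 -0.1] w 85.4 J7 -1.13
twist rows total deg 0.17 -> share45 0.004 ; then tool shift mm [-0.2 -0.4 89. ] shares [-0.01 -0.02  3.56] n 3.6
t 14.8 pos [480.4 -29.4 121.4] yaw -114.89 z [-0.001  0.    -1.   ] F [-0.1 -0.4  0.9] w 85.2 J7 -1.13
twist rows total deg 0.11 -> share45 0.003 ; then tool shift mm [-0.1 -0.2 89.4] shares [-0.   -0.01  3.58] n 3.6
```

View pics/z9.png

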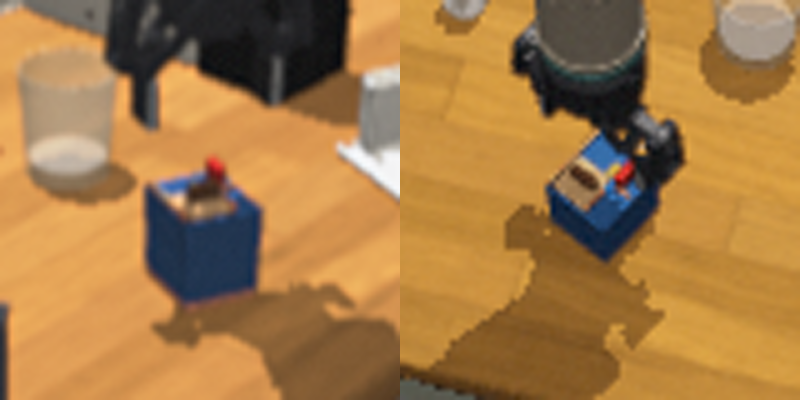

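```bash
cat > cadfit.py <<'E'
from soft import *
def bluem(f):
    im=f['pixels'].astype(float); return np.clip(((im[...,2]-im[...,0])+20)/25,0,1)
def cadviews(fs,W,z=0):
    vs=[]
    for c in fs:
        f=fs[c];w=W[c]; m=alpha(f,w); vs.append([f,m,w,np.zeros(m.shape,bool)])
    return vs
E
python3 - <<'E'
from cadfit import *
fs=pickle.load(open('f9.pkl','rb'))
W={'scene':(316,203,354,243),'top':(306,205,336,240)}
vs=cadviews(fs,W)
vs[0][3][:214]=True; vs[0][3][230:,334:]=True; vs[0][3][:218,328:343]=True
vs[1][3][:213,:]=True; vs[1][3][:228,310:334]=True; vs[1][3][:222,328:]=True
for vv in(vs,vs[:1],vs[1:]):
    p,c=de(vv,CAD,[(465,495),(-45,-15),(-.6,-.2)]); print(p,np.rad2deg(p[2]),c)
    if vv is vs: diffpic(vs,CAD,p,'d9')
    # fixed yaw
    from scipy.optimize import minimize
    r=minimize(lambda q:cst([q[0],q[1],np.radians(-25)],vv,CAD),[480,-30],method='Nelder-Mead',options=dict(initial_simplex=[[475,-30],[485,-30],[480,-22]]));print('  yaw fixed',r.x,r.fun)
E
```

```text
[483.57988417 -31.23506089  -0.53660733] -30.745335546157346 38.05996697949252
  yaw fixed [484.33415651 -30.54681778] 49.103589830092616
[485.99785252 -34.65977001  -0.52400737] -30.023410539645102 19.702030812324928
  yaw fixed [486.88774824 -35.83901596] 28.539985994397757
[ 4.85581860e+02 -2.91543583e+01 -4.33791410e-01] -24.854416992414063 4.911607270645484
  yaw fixed [485.7799212  -29.04276643] 4.969786746815515
```

View pics/d9.png

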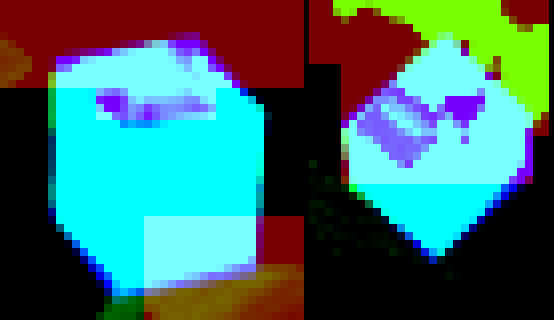

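Run:
```python
from cadfit import *
from scipy.optimize import minimize
fs=pickle.load(open('f9.pkl','rb'))
W={'scene':(316,203,354,243),'top':(306,205,336,240)}
for z0 in(3,6,9):
    P=[box(-34,34,-30,30,z0,72)]
    vs=cadviews(fs,W)
    vs[0][3][:214]=True; vs[0][3][230:,334:]=True; vs[0][3][:218,328:343]=True
    vs[1][3][:213,:]=True; vs[1][3][:228,310:334]=True; vs[1][3][:222,328:]=True
    for vv in(vs,vs[:1],vs[1:]):
        p,c=de(vv,P,[(465,495),(-45,-15),(-.6,-.2)]); 
        r=minimize(lambda q:cst([q[0],q[1],np.radians(-25)],vv,P),[480,-30],method='Nelder-Mead',options=dict(initial_simplex=[[475,-30],[485,-30],[480,-22]]));
        print(z0,np.round(p,1),np.round(np.rad2deg(p[2]),1),round(c,1),'  yaw fixed',np.round(r.x,1),round(r.fun,1))
both(fs,CAD,[480.5,-29.4,np.radians(-25)],W,'o9',k=11)
```

```text
3 [483.7 -30.6  -0.5] -28.6 29.6   yaw fixed [483.9 -30.6] 39.4
3 [483.1 -30.6  -0.5] -30.7 18.6   yaw fixed [484.  -32.2] 28.5
3 [ 4.843e+02 -2.960e+01 -4.000e-01] -24.8 4.9   yaw fixed [484.5 -29.5] 5.0
6 [483.3 -30.1  -0.5] -28.8 30.4   yaw fixed [483.4 -29.4] 35.0
6 [481.  -27.6  -0.5] -30.8 19.3   yaw fixed [480.9 -27.9] 28.3
6 [ 4.834e+02 -3.000e+01 -4.000e-01] -24.6 4.9   yaw fixed [483.3 -30. ] 4.9
9 [482.7 -29.3  -0.5] -28.8 38.9   yaw fixed [483.  -29.5] 46.2
9 [478.7 -24.8  -0.5] -30.4 21.7   yaw fixed [477.9 -24.2] 28.2
9 [ 4.821e+02 -3.050e+01 -4.000e-01] -24.6 4.8   yaw fixed [482.  -30.5] 4.9
```

View pics/o9.png

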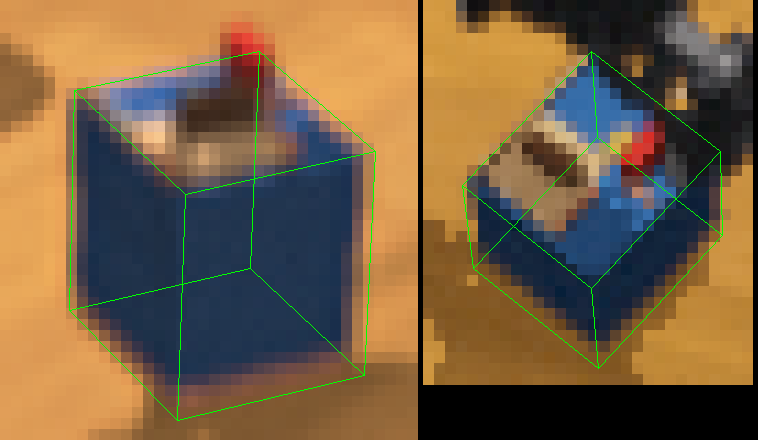

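drive_tool(
  rows=[
    [[0,0,0.6,0],[0,0,0.8,0],[0,0,0.8,0],[0,0,0.8,0],[0,0,0.56,0],[0,0,0,0],[0,0,0,0]],
  ],
)

```text
clock: 15.5
ee_pos: [480.7, -29.6, 33.0]
tool_rot: [-1.688, 2.649, 0.0]
contact_force: [0.6, -1.1, 0.9]
gripper_width: 85.2
```

Run:
```python
from soft import *
from plan import *
delta([480.6,-29.4,32],65)
f=snap('scene','scene10')
cv2.imwrite('pics/z10.png',cv2.resize(f['pixels'][170:260,290:380,::-1],(540,540),interpolation=2))
```

```text
t 15.5 pos [480.7 -29.6  33. ] yaw -114.99 z [-0.  0. -1.] F [ 0.6 -1.1  0.9] w 85.2 J7 -0.97
twist rows total deg 0.01 -> share45 0.0 ; then tool shift mm [-0.2  0.2  1. ] shares [-0.01  0.01  0.04] n 0.0
```

View pics/z10.png

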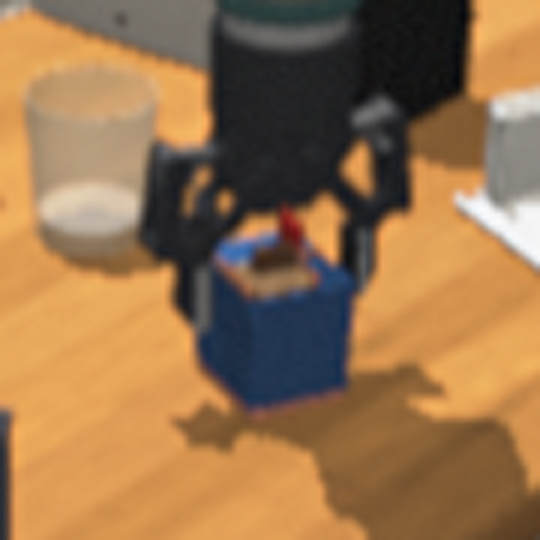

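drive_tool(
  rows=[
    [[0,0,0,0],[0,0,0,0],[0,0,0,0],[0,0,0,0],[0,0,0,0],[0,0,0,0],[0,0,0,0],[0,0,0,0]],
  ],
  grip=-1,
  grip_force=50,
)

```text
clock: 16.35
ee_pos: [481.2, -29.2, 33.6]
tool_rot: [-1.688, 2.648, -0.001]
contact_force: [-0.5, 1.0, 6.2]
gripper_width: 59.8
```

drive_tool(
  rows=[
    [[0,0,-0.2,0],[0,0,-0.6,0],[0,0,-0.9,0],[0,0,-0.9,0],[0,0,-0.9,0],[0,0,-0.9,0],[0,0,-0.6,0],[0,0,-0.2,0],[0,0,0,0]],
  ],
)

```text
clock: 17.25
ee_pos: [480.4, -29.0, 162.9]
tool_rot: [-1.689, 2.649, 0.0]
contact_force: [-0.6, -0.4, -5.3]
gripper_width: 59.0
```

Run:
```python
from soft import *
from plan import *
delta([455.5,-294.5,165],65)
```

```text
t 17.25 pos [480.4 -29.  162.9] yaw -114.96 z [ 0.  0. -1.] F [-0.6 -0.4 -5.3] w 59.0 J7 -1.22
twist rows total deg 0.04 -> share45 0.001 ; then tool shift mm [251.2 -89.6  -2.1] shares [10.05 -3.58 -0.08] n 10.0
```

drive_tool(
  rows=[
    [[0.45,-0.16,0,0],[0.915,-0.326,0,0],[0.915,-0.326,0,0],[0.915,-0.326,0,0],[0.915,-0.326,0,0],[0.915,-0.326,0,0],[0.915,-0.326,0,0],[0.915,-0.326,0,0],[0.915,-0.326,0,0],[0.915,-0.326,0,0],[0.915,-0.326,0,0],[0.45,-0.16,0,0]],
  ],
)

```text
clock: 18.45
ee_pos: [453.7, -298.3, 162.0]
tool_rot: [1.682, -2.651, 0.001]
contact_force: [-0.8, -0.1, -5.5]
gripper_width: 59.2
```

drive_tool(
  rows=[
    [[0,0,0.4,0],[0,0,0.6,0],[0,0,0.2,0],[0,0,0,0],[0,0,0,0]],
  ],
)

```text
clock: 18.95
ee_pos: [455.8, -294.0, 132.5]
tool_rot: [1.69, -2.648, -0.001]
contact_force: [0.7, -0.7, -6.3]
gripper_width: 59.4
```

Run:
```python
from soft import *
from plan import *
delta([455.5,-294.5,165],65)
fs={c:snap(c,c+'11') for c in('scene','top')}; pickle.dump(fs,open('f11.pkl','wb'))
a=fs['scene']['pixels'][150:230,345:425,::-1]; b=fs['top']['pixels'][210:280,350:420,::-1]
cv2.imwrite('pics/z11.png',np.hstack([cv2.resize(a,(400,400),interpolation=2),cv2.resize(b,(400,400),interpolation=2)]))
```

```text
t 18.95 pos [ 455.8 -294.   132.5] yaw -114.93 z [-0.001  0.001 -1.   ] F [ 0.7 -0.7 -6.3] w 59.4 J7 -0.76
twist rows total deg 0.07 -> share45 0.002 ; then tool shift mm [  0.5   0.1 -32.5] shares [ 0.02  0.   -1.3 ] n 1.3
```

View pics/z11.png

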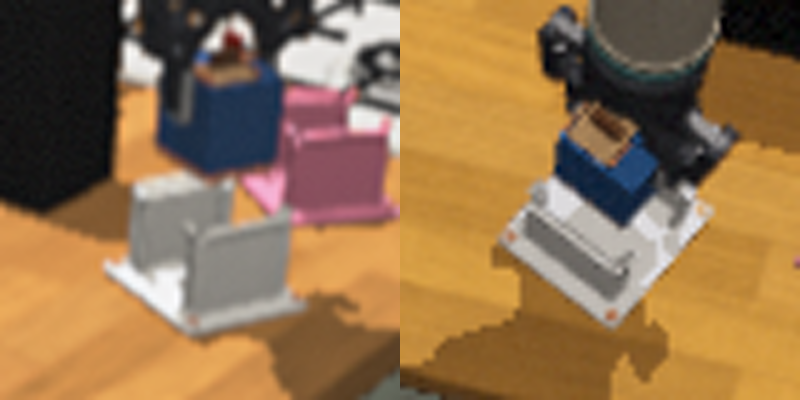

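Run:
```python
from soft import *
fs=pickle.load(open('f11.pkl','rb'))
W={'scene':(370,152,408,190),'top':(372,224,402,256)}
both(fs,CAD,[455.6,-294.2,np.radians(-25)],W,'o11',z=132.5-33.3+0.3,k=11)
```

```text
(no output)
```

View pics/o11.png

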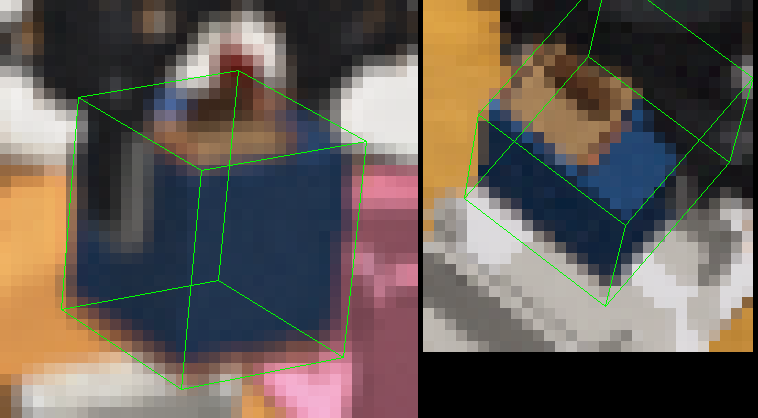

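Run:
```python
from soft import *
fs=pickle.load(open('f2.pkl','rb'))
W={'scene':(362,182,410,222),'top':(364,224,410,270)}
OFF={'scene':(.3,-.4),'top':(.7,-.9)}
import soft,seg
o=[]
for c,k in(('scene',14),('top',13)):
  for p in([455,-293.5],):
    f=dict(fs[c]); K=np.array(f['intrinsics']).copy(); K[0,2]+=OFF[c][0]; K[1,2]+=OFF[c][1]; f['intrinsics']=K
    cv2.imwrite(f'pics/c12_{c}.png',overlay(f,CRA[:3],[*p,np.radians(-25)],W[c],'',0,k))
```

```text
(no output)
```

View pics/c12_scene.png

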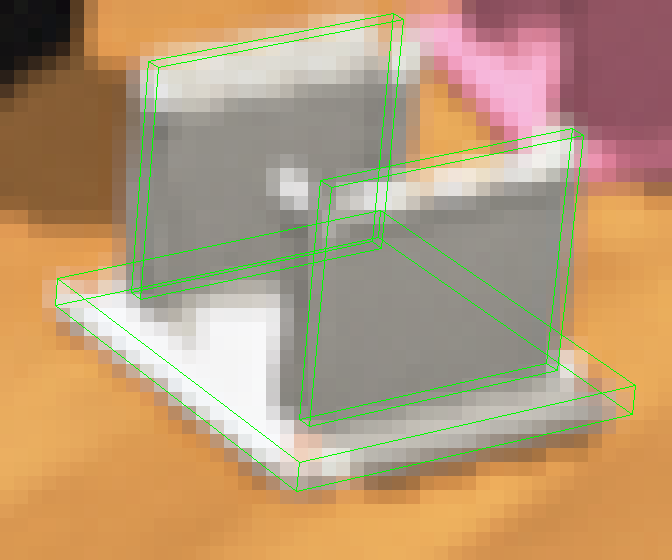

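View pics/c12_top.png

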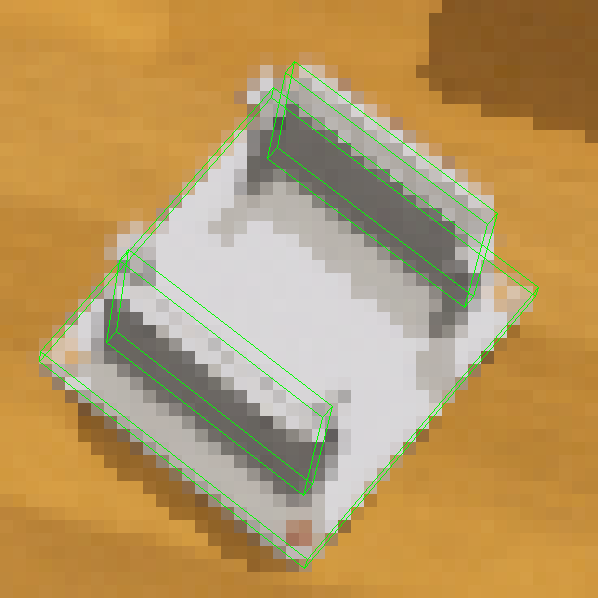

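drive_tool(
  rows=[
    [[-0.02,0.02,0.2,0],[0,0,0.3,0],[0,0,0.3,0],[0,0,0.3,0],[0,0,0.2,0],[0,0,0,0]],
  ],
)

```text
clock: 19.65
ee_pos: [454.9, -293.9, 99.3]
tool_rot: [1.688, -2.649, -0.002]
contact_force: [0.3, 0.3, -5.1]
gripper_width: 59.4
```

drive_tool(
  rows=[
    [[0,0,0.2,0],[0,0,0.2,0],[0,0,0.2,0],[0,0,0,0]],
  ],
)

```text
clock: 20.05
ee_pos: [455.0, -293.8, 84.6]
tool_rot: [1.688, -2.649, -0.002]
contact_force: [-0.3, -0.0, -6.1]
gripper_width: 59.6
```

drive_tool(
  rows=[
    [[0,0,0.2,0],[0,0,0.2,0],[0,0,0.2,0],[0,0,0.2,0],[0,0,0,0]],
  ],
)

```text
clock: 20.55
ee_pos: [455.0, -293.8, 64.5]
tool_rot: [1.688, -2.649, -0.002]
contact_force: [0.4, 0.7, -5.3]
gripper_width: 59.7
```

drive_tool(
  rows=[
    [[0,0,0.2,0],[0,0,0.2,0],[0,0,0.2,0],[0,0,0.15,0],[0,0,0,0]],
  ],
)

```text
clock: 21.05
ee_pos: [455.0, -293.9, 45.9]
tool_rot: [1.688, -2.649, -0.002]
contact_force: [0.2, -0.6, -6.0]
gripper_width: 59.1
```

drive_tool(
  rows=[
    [[0,0,0.1,0],[0,0,0.06,0],[0,0,0.03,0],[0,0,0,0]],
  ],
)

```text
clock: 21.45
ee_pos: [455.4, -294.2, 41.8]
tool_rot: [-1.688, 2.649, -0.0]
contact_force: [1.0, -0.5, -5.1]
gripper_width: 59.6
```

drive_tool(
  rows=[
    [[0,0,0.04,0],[0,0,0.03,0],[0,0,0,0]],
  ],
)

```text
clock: 21.75
ee_pos: [455.5, -294.3, 41.6]
tool_rot: [-1.687, 2.648, -0.001]
contact_force: [-2.0, 3.3, 10.0]
gripper_width: 59.4
```

drive_tool(
  rows=[
    [[0,0,-0.02,0],[0,0,0,0],[0,0,0,0],[0,0,0,0],[0,0,0,0],[0,0,0,0]],
  ],
  grip=1,
)

```text
clock: 22.35
ee_pos: [455.3, -294.2, 40.4]
tool_rot: [1.688, -2.649, -0.0]
contact_force: [-0.5, 0.2, -1.0]
gripper_width: 85.6
```

drive_tool(
  rows=[
    [[0,0,-0.3,0],[0,0,-0.6,0],[0,0,-0.8,0],[0,0,-0.8,0],[0,0,-0.8,0],[0,0,-0.6,0],[0,0,0,0],[0,0,0,0]],
  ],
)

```text
clock: 23.15
ee_pos: [455.5, -293.9, 138.2]
tool_rot: [-1.688, 2.649, -0.0]
contact_force: [-0.4, 1.3, 0.9]
gripper_width: 85.8
```

Run:
```python
from soft import *
from plan import *
show()
fs={c:snap(c,c+'13') for c in('scene','top')}; pickle.dump(fs,open('f13.pkl','wb'))
a=fs['scene']['pixels'][165:225,358:418,::-1]; b=fs['top']['pixels'][215:275,355:415,::-1]
cv2.imwrite('pics/z13.png',np.hstack([cv2.resize(a,(400,400),interpolation=2),cv2.resize(b,(400,400),interpolation=2)]))
```

```text
t 23.15 pos [ 455.5 -293.9  138.2] yaw -114.97 z [ 0.  0. -1.] F [-0.4  1.3  0.9] w 85.8 J7 -0.77
```

View pics/z13.png

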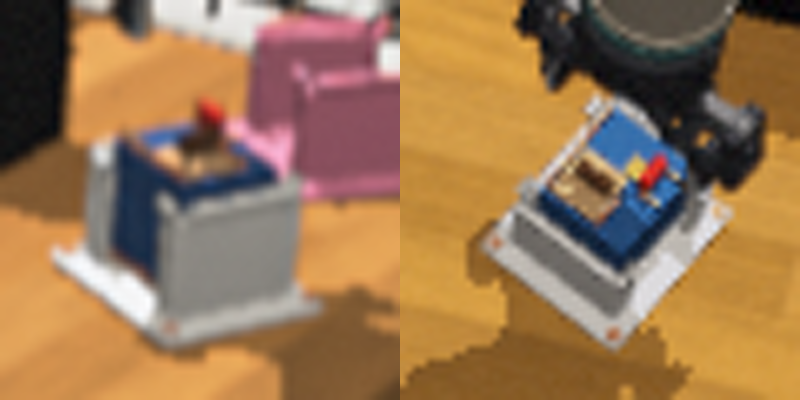

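Run:
```python
from soft import *
a=np.radians(-25); Rt=np.array([[np.cos(a),np.sin(a)],[-np.sin(a),np.cos(a)]])
OFF={'scene':(.3,-.4),'top':(.7,-.9)}
for fn,c0,z,win in(('f9.pkl',(480.5,-29.4),83.5,{'scene':(316,190,354,225),'top':(306,205,336,240)}),('f13.pkl',(455.4,-294.0),91.5,{'scene':(372,172,404,200),'top':(370,225,400,258)})):
    fs=pickle.load(open(fn,'rb'))
    for c in fs:
        f=fs[c]; im=f['pixels'].astype(float); x0,y0,x1,y1=win[c]
        r=im[...,0];g=im[...,1];b=im[...,2]
        red=np.clip((r-2.2*np.maximum(g,b))/60,0,1)*(r>70); m=np.zeros_like(red); m[y0:y1,x0:x1]=red[y0:y1,x0:x1]
        v,u=np.nonzero(m>0); w=m[v,u]; uv=np.array([(u*w).sum(),(v*w).sum()])/w.sum()
        X=unproj(f,uv-OFF[c],z)[0]; print(fn,c,'red px',np.round(uv,1),round(w.sum(),1),'caddy',np.round(Rt@(X[:2]-c0),1))
        dark=(r<120)&(r>b*1.25)&(r<2*g)&(r>30); m=np.zeros(dark.shape); m[y0:y1,x0:x1]=dark[y0:y1,x0:x1]
        v,u=np.nonzero(m); print('   dark',np.c_[u,v].mean(0),len(u))
        for t in('lid_fin','lock_fin'): pass
    k=16
    for c in fs:
        x0,y0,x1,y1=win[c]; cv2.imwrite(f'pics/k_{fn[:-4]}_{c}.png',cv2.resize(fs[c]['pixels'][y0:y1,x0:x1,::-1],None,fx=k,fy=k,interpolation=0))
f=fs['top']; print('TCP top proj', [ (n,np.round(proj(f,[455.4+Rt[0,0]*x+Rt[1,0]*y,-294.0+Rt[0,1]*x+Rt[1,1]*y,80])[0]+OFF['top'],1)) for n,x,y in(('c',0,0),('++',34,30),('+-',34,-30),('--',-34,-30),('-+',-34,30))])
```

```text
f9.pkl scene red px [338.  207.5] 9.8 caddy [ 11.5 -12.4]
   dark [335.54098361 207.06557377] 61
f9.pkl top red px [325.5 218.4] 9.5 caddy [  8.1 -13.9]
   dark [321.26315789 219.19736842] 76
f13.pkl scene red px [389.2 181.7] 6.8 caddy [ 11.7 -13.4]
   dark [389.37142857 185.71428571] 35
f13.pkl top red px [392.4 240.6] 9.5 caddy [  8.7 -14.8]
   dark [384.43589744 235.92307692] 39
TCP top proj [('c', array([387.5, 241. ])), ('++', array([386.8, 229.8])), ('+-', array([399.5, 239.4])), ('--', array([388.3, 252.4])), ('-+', array([375.6, 242.6]))]
```

View pics/k_f13_top.png

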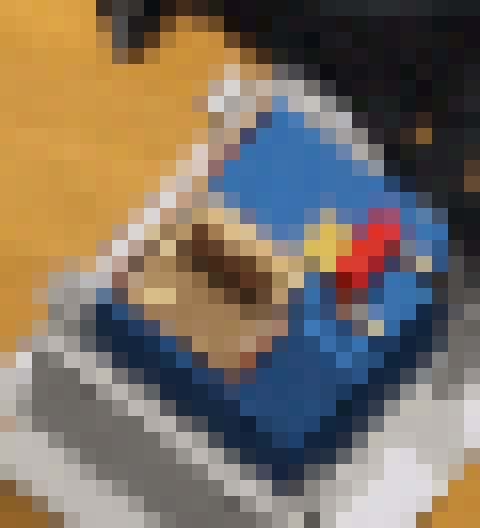

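View pics/k_f13_scene.png

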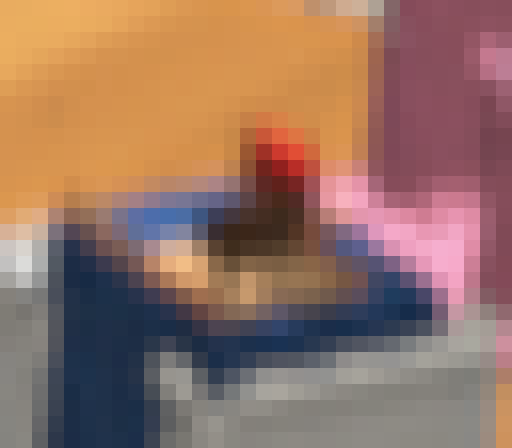

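Run:
```python
from soft import *
a=np.radians(-25); Rt=np.array([[np.cos(a),np.sin(a)],[-np.sin(a),np.cos(a)]])
OFF={'scene':(.3,-.4),'top':(.7,-.9)}; fs=pickle.load(open('f13.pkl','rb'))
def q(n,c,px,z):
    k={'scene':(372,172),'top':(370,225)}[c]; uv=np.array(px)/16-.5+k
    print(n,c,np.round(Rt@(unproj(fs[c],uv-OFF[c],z)[0][:2]-[455.4,-294]),1))
q('lidtab','top',(228,265),91.5);q('lidtab','scene',(262,228),91.5)
q('lidtab topend left','top',(195,232),99);q('lidtab topend right','top',(268,280),99)
q('red top ends','top',(385,212),99);q('red bottom end','top',(345,280),95)
q('lid corner +x-y','top',(290,310),84);q('lid -x-y','top',(238,370),84);q('lid -x+y','top',(120,290),84);q('lid +x+y','top',(195,195),84)
q('brass','top',(322,240),84)
```

```text
lidtab top [-13.6   8.4]
lidtab scene [-15.7  10.7]
lidtab topend left top [-14.8  17.9]
lidtab topend right top [-13.3  -2.4]
red top ends top [ 17.6 -12.6]
red bottom end top [ -0.3 -15.2]
lid corner +x-y top [-10.4  -8.1]
lid -x-y top [-29.9  -8.1]
lid -x+y top [-32.   25.1]
lid +x+y top [-2.  26.6]
brass top [ 8.3 -3. ]
```

drive_tool(
  rows=[
    [[-0.18,-0.19,0,0],[-0.18,-0.19,0,0],[0,0,0,0],[0,0,0,0],[0,0,0,0],[0,0,0,0],[0,0,0,0],[0,0,0,0],[0,0,0,0],[0,0,0,0]],
  ],
  grip=-1,
  grip_force=40,
)

```text
clock: 24.25
ee_pos: [467.8, -290.1, 138.1]
tool_rot: [-1.688, 2.65, -0.0]
contact_force: [0.1, 0.3, 0.1]
gripper_width: 0.2
```

drive_tool(
  rows=[
    [[0,0,0.4,0],[0,0,0.4,0],[0,0,0.4,0],[0,0,0,0],[0,0,0,0]],
  ],
)

```text
clock: 24.75
ee_pos: [467.5, -290.1, 107.5]
tool_rot: [1.687, -2.649, -0.001]
contact_force: [0.1, -0.6, 0.3]
gripper_width: -0.2
```

Run:
```python
from soft import *
from plan import *
show()
fs={c:snap(c,c+'14') for c in('scene','top')}; pickle.dump(fs,open('f14.pkl','wb'))
a=fs['scene']['pixels'][155:205,365:415,::-1]; b=fs['top']['pixels'][215:265,360:410,::-1]
cv2.imwrite('pics/z14.png',np.hstack([cv2.resize(a,(400,400),interpolation=2),cv2.resize(b,(400,400),interpolation=2)]))
```

```text
t 24.75 pos [ 467.5 -290.1  107.5] yaw -115.01 z [-0.001  0.    -1.   ] F [ 0.1 -0.6  0.3] w -0.2 J7 -0.76
```

View pics/z14.png

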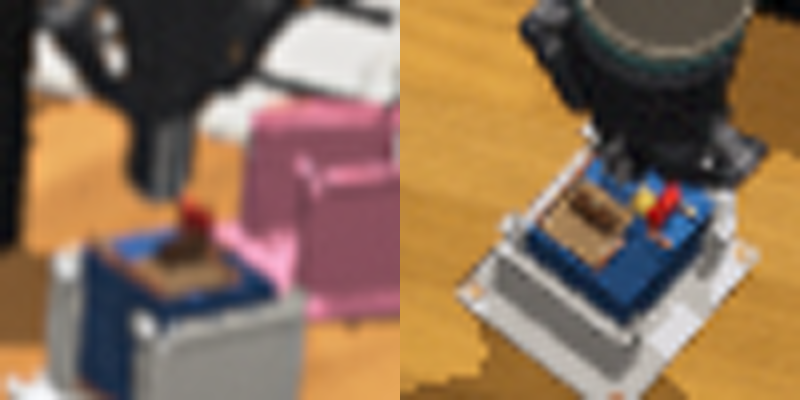

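drive_tool(
  rows=[
    [[0,0,0.3,0],[0,0,0.25,0],[0,0,0.15,0],[0,0,0.04,0],[0,0,0,0]],
  ],
)

```text
clock: 25.35
ee_pos: [467.6, -290.1, 89.3]
tool_rot: [1.688, -2.649, -0.001]
contact_force: [-0.5, -0.0, 0.1]
gripper_width: -0.3
```

drive_tool(
  rows=[
    [[0.1,0,0,0],[0.1,0,0,0],[0,0,0,0]],
  ],
)

```text
clock: 25.65
ee_pos: [465.5, -295.4, 89.8]
tool_rot: [1.687, -2.65, 0.001]
contact_force: [-0.3, 0.1, -0.2]
gripper_width: -0.2
```

Run:
```python
from soft import *
from plan import *
show()
fs={c:snap(c,c+'15') for c in('scene','top')}; pickle.dump(fs,open('f15.pkl','wb'))
a=fs['scene']['pixels'][155:205,365:415,::-1]; b=fs['top']['pixels'][215:265,360:410,::-1]
cv2.imwrite('pics/z15.png',np.hstack([cv2.resize(a,(400,400),interpolation=2),cv2.resize(b,(400,400),interpolation=2)]))
```

```text
t 25.65 pos [ 465.5 -295.4   89.8] yaw -115.04 z [ 0.    -0.001 -1.   ] F [-0.3  0.1 -0.2] w -0.2 J7 -0.72
```

View pics/z15.png

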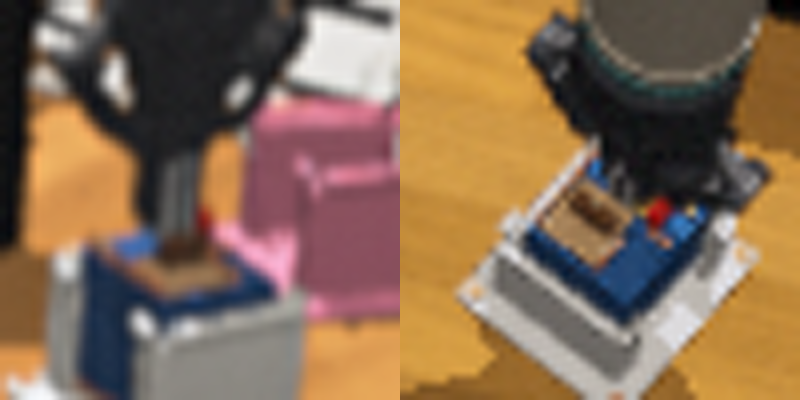

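drive_tool(
  rows=[
    [[0.1,0,0,0],[0.1,0,0,0],[0,0,0,0]],
  ],
)

```text
clock: 26.05
ee_pos: [463.5, -299.3, 89.6]
tool_rot: [-1.688, 2.65, 0.0]
contact_force: [0.8, 1.0, 0.4]
gripper_width: -0.0
```

drive_tool(
  rows=[
    [[0.1,0,0,0],[0.1,0,0,0],[0,0,0,0]],
  ],
)

```text
clock: 26.35
ee_pos: [461.2, -304.1, 89.6]
tool_rot: [1.687, -2.65, 0.0]
contact_force: [0.1, 0.9, -0.6]
gripper_width: -0.4
```

drive_tool(
  rows=[
    [[0.1,0,0,0],[0,0,0,0]],
  ],
)

```text
clock: 26.55
ee_pos: [460.3, -306.2, 89.6]
tool_rot: [-1.688, 2.65, -0.0]
contact_force: [1.4, 0.7, -0.5]
gripper_width: -0.1
```

drive_tool(
  rows=[
    [[0.1,0,0,0],[0.1,0,0,0],[0,0,0,0]],
  ],
)

```text
clock: 26.85
ee_pos: [458.6, -309.9, 89.6]
tool_rot: [-1.688, 2.648, 0.001]
contact_force: [1.7, 3.4, 1.7]
gripper_width: -0.3
```

drive_tool(
  rows=[
    [[0.1,0,0,0],[0,0,0,0]],
  ],
)

```text
clock: 27.05
ee_pos: [458.4, -310.3, 89.5]
tool_rot: [-1.688, 2.645, 0.005]
contact_force: [3.0, 6.5, 4.0]
gripper_width: 0.0
```

Run:
```python
from soft import *
from plan import *
show()
fs={c:snap(c,c+'16') for c in('scene','top')}; pickle.dump(fs,open('f16.pkl','wb'))
a=fs['scene']['pixels'][155:205,365:415,::-1]; b=fs['top']['pixels'][215:265,360:410,::-1]
cv2.imwrite('pics/z16.png',np.hstack([cv2.resize(a,(400,400),interpolation=2),cv2.resize(b,(400,400),interpolation=2)]))
```

```text
t 27.05 pos [ 458.4 -310.3   89.5] yaw -114.91 z [ 0.001  0.004 -1.   ] F [3.  6.5 4. ] w 0.0 J7 -0.69
```

View pics/z16.png

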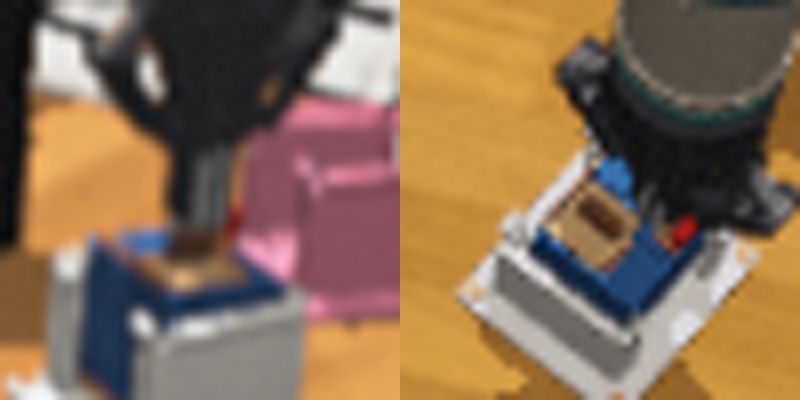

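drive_tool(
  rows=[
    [[0.05,0,0,0],[0,0,0,0],[-0.15,0,0,0],[-0.17,0,0,0],[0,0,-0.3,0],[0,0,-0.5,0],[-0.2,0.4,0,0],[-0.2,0.4,0,0],[-0.17,0.45,0,0],[0,0.45,0,0],[0,0,0,0],[0,0,0,0]],
  ],
)

```text
clock: 28.35
ee_pos: [427.5, -275.9, 109.7]
tool_rot: [-1.687, 2.65, -0.001]
contact_force: [-0.2, 0.1, -0.9]
gripper_width: 0.3
```

Run:
```python
from soft import *
from plan import *
p,_=show()
a=np.radians(-25); Rt=np.array([[np.cos(a),np.sin(a)],[-np.sin(a),np.cos(a)]]); print('caddy xy',Rt@(p[:2]-[455.4,-294]))
fs={c:snap(c,c+'17') for c in('scene','top')}; pickle.dump(fs,open('f17.pkl','wb'))
A=fs['scene']['pixels'][155:205,365:415,::-1]; b=fs['top']['pixels'][215:265,360:410,::-1]
cv2.imwrite('pics/z17.png',np.hstack([cv2.resize(A,(400,400),interpolation=2),cv2.resize(b,(400,400),interpolation=2)]))
OFF={'scene':(.3,-.4),'top':(.7,-.9)}
win={'scene':(372,172,404,200),'top':(370,225,405,262)}
for c in fs:
    f=fs[c]; im=f['pixels'].astype(float); x0,y0,x1,y1=win[c]
    r=im[...,0];g=im[...,1];b=im[...,2]
    red=np.clip((r-2.2*np.maximum(g,b))/60,0,1)*(r>70); m=np.zeros_like(red); m[y0:y1,x0:x1]=red[y0:y1,x0:x1]
    v,u=np.nonzero(m>0); w=m[v,u]; uv=np.array([(u*w).sum(),(v*w).sum()])/w.sum()
    print(c,uv,w.sum(),Rt@(unproj(f,uv-OFF[c],91.5)[0][:2]-[455.4,-294]))
```

```text
t 28.35 pos [ 427.5 -275.9  109.7] yaw -115.02 z [ 0. -0. -1.] F [-0.2  0.1 -0.9] w 0.3 J7 -0.7
caddy xy [-32.98015186   4.62273207]
scene [nan nan] 0.0 [nan nan]
top [nan nan] 0.0 [nan nan]<stdin>:14: RuntimeWarning: invalid value encountered in divide
```

View pics/z17.png

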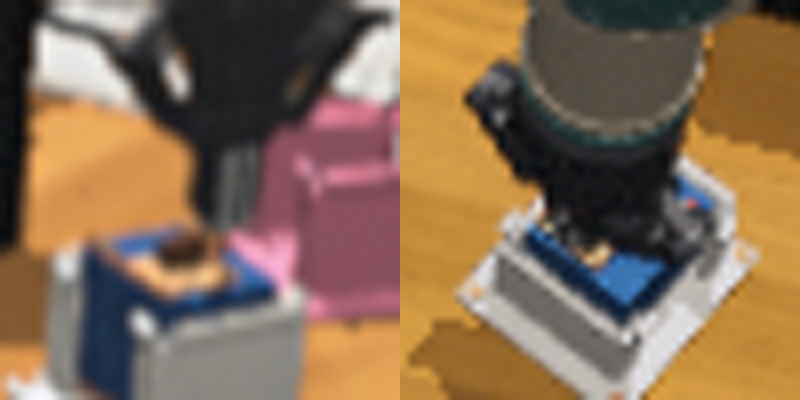

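drive_tool(
  rows=[
    [[0,0,-0.6,0],[0,0,-1,0],[0,0,-1,0],[0,0,-1,0],[0,0,-0.8,0],[0,0,0,0]],
  ],
)

```text
clock: 29.05
ee_pos: [429.1, -277.4, 221.8]
tool_rot: [-1.687, 2.648, -0.008]
contact_force: [1.0, 0.0, -0.0]
gripper_width: 0.2
```

```bash
cat > redm.py <<'E'
from soft import *
from plan import *
def redmeas(tag):
    p,_=show()
    a=np.radians(-25); Rt=np.array([[np.cos(a),np.sin(a)],[-np.sin(a),np.cos(a)]]); print('caddy xy',Rt@(p[:2]-[455.4,-294]))
    fs={c:snap(c,c+tag) for c in('scene','top')}; pickle.dump(fs,open(f'f{tag}.pkl','wb'))
    A=fs['scene']['pixels'][155:205,365:415,::-1]; b=fs['top']['pixels'][215:265,360:410,::-1]
    cv2.imwrite(f'pics/z{tag}.png',np.hstack([cv2.resize(A,(400,400),interpolation=2),cv2.resize(b,(400,400),interpolation=2)]))
    OFF={'scene':(.3,-.4),'top':(.7,-.9)}
    win={'scene':(372,172,404,200),'top':(370,225,405,262)}
    for c in fs:
        f=fs[c]; im=f['pixels'].astype(float); x0,y0,x1,y1=win[c]
        r=im[...,0];g=im[...,1];b=im[...,2]
        red=np.clip((r-2.2*np.maximum(g,b))/60,0,1)*(r>70); m=np.zeros_like(red); m[y0:y1,x0:x1]=red[y0:y1,x0:x1]
        v,u=np.nonzero(m>0)
        if len(v)<4: continue
        w=m[v,u]; uv=np.array([(u*w).sum(),(v*w).sum()])/w.sum()
        print(c,uv,w.sum(),Rt@(unproj(f,uv-OFF[c],91.5)[0][:2]-[455.4,-294]))
E
python3 -c "from redm import *; redmeas('18')"
```

```text
t 29.05 pos [ 429.1 -277.4  221.8] yaw -114.98 z [ 0.004 -0.003 -1.   ] F [ 1.  0. -0.] w 0.2 J7 -0.86
caddy xy [-30.88892747   3.90494527]
scene [391.5334608  181.28776291] 6.973333333333332 [ 11.38951462 -23.05990741]
top [394.46632532 242.42615203] 8.463333333333333 [  7.8093614  -25.19327172]
```

View pics/z18.png

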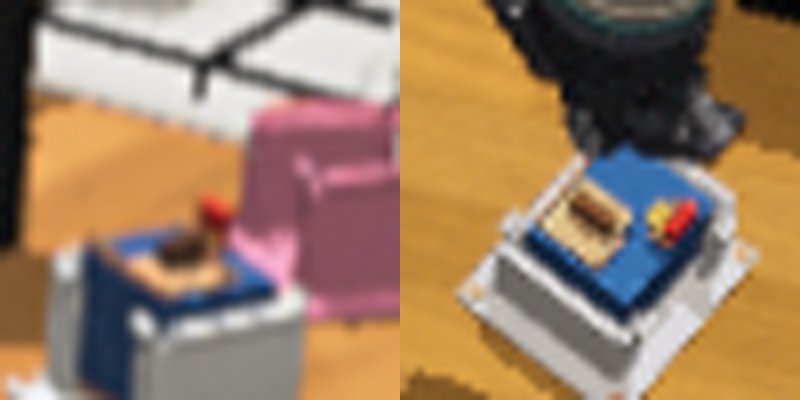

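drive_tool(
  rows=[
    [[-0.16,0.08,0.5,0],[0,0,1,0],[0,0,1,0],[0,0,1,0],[0,0,0.9,0],[0,0,0,0],[0,0,0,0]],
  ],
)

```text
clock: 29.85
ee_pos: [426.5, -271.0, 108.6]
tool_rot: [1.686, -2.649, -0.003]
contact_force: [-0.1, -0.5, 1.1]
gripper_width: -0.3
```

```bash
python3 -c "from redm import *; redmeas('19')"
```

```text
t 29.85 pos [ 426.5 -271.   108.6] yaw -115.04 z [-0.002  0.001 -1.   ] F [-0.1 -0.5  1.1] w -0.3 J7 -0.7
caddy xy [-35.90718127   8.64438228]
```

View pics/z19.png

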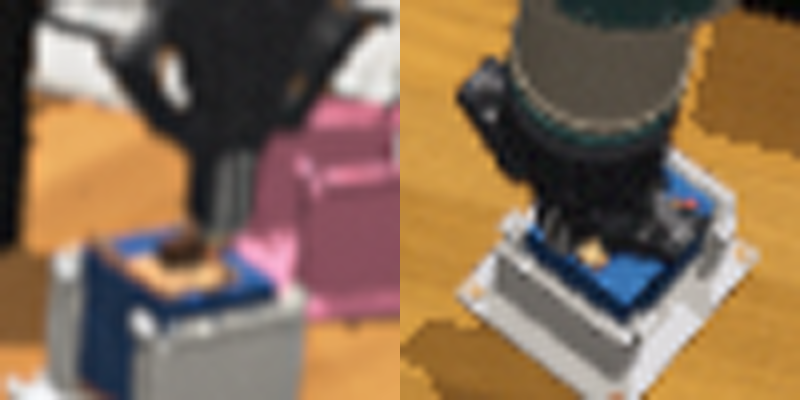

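drive_tool(
  rows=[
    [[0,0,0.3,0],[0,0,0.25,0],[0,0,0.15,0],[0,0,0.06,0],[0,0,0,0]],
  ],
)

```text
clock: 30.45
ee_pos: [427.3, -271.2, 90.4]
tool_rot: [1.688, -2.649, -0.001]
contact_force: [0.4, 0.2, 0.2]
gripper_width: -0.0
```

drive_tool(
  rows=[
    [[0,-0.1,0,0],[0,-0.1,0,0],[0,-0.1,0,0],[0,0,0,0]],
  ],
)

```text
clock: 30.85
ee_pos: [434.6, -274.7, 90.6]
tool_rot: [-1.689, 2.649, -0.001]
contact_force: [0.6, -0.1, 0.5]
gripper_width: 0.1
```

drive_tool(
  rows=[
    [[0,-0.1,0,0],[0,-0.1,0,0],[0,-0.1,0,0],[0,0,0,0]],
  ],
)

```text
clock: 31.25
ee_pos: [441.4, -277.8, 90.5]
tool_rot: [1.688, -2.649, 0.0]
contact_force: [0.3, 0.6, -0.3]
gripper_width: -0.2
```

```bash
python3 -c "from redm import *; redmeas('20')"
```

```text
t 31.25 pos [ 441.4 -277.8   90.5] yaw -114.98 z [ 0. -0. -1.] F [ 0.3  0.6 -0.3] w -0.2 J7 -0.69
caddy xy [-19.54002326   8.77757509]
```

View pics/z20.png

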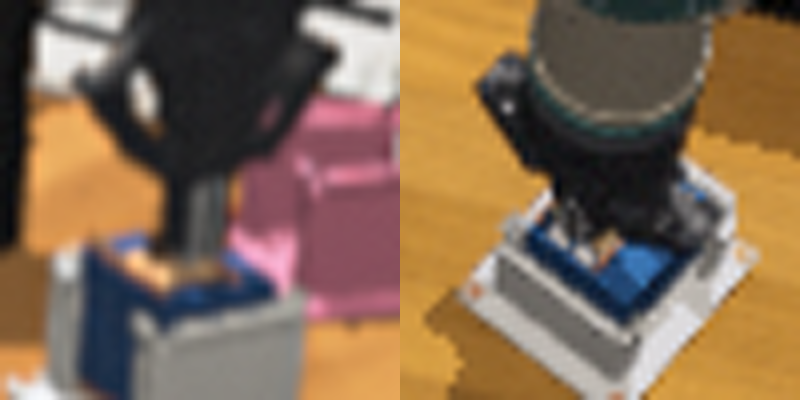

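drive_tool(
  rows=[
    [[0,-0.1,0,0],[0,-0.1,0,0],[0,-0.1,0,0],[0,-0.1,0,0],[0,0,0,0]],
  ],
)

```text
clock: 31.85
ee_pos: [450.7, -282.1, 90.5]
tool_rot: [-1.688, 2.649, -0.001]
contact_force: [-0.2, -0.2, -0.9]
gripper_width: -0.2
```

drive_tool(
  rows=[
    [[0,-0.1,0,0],[0,0,0,0]],
  ],
)

```text
clock: 32.05
ee_pos: [452.7, -283.0, 90.5]
tool_rot: [-1.688, 2.649, -0.001]
contact_force: [-0.7, 0.7, 0.5]
gripper_width: 0.2
```

drive_tool(
  rows=[
    [[0,-0.1,0,0],[0,0,0,0]],
  ],
)

```text
clock: 32.25
ee_pos: [454.9, -284.1, 90.5]
tool_rot: [-1.688, 2.649, -0.0]
contact_force: [0.3, 1.0, 0.5]
gripper_width: -0.4
```

drive_tool(
  rows=[
    [[0,-0.1,0,0],[0,0,0,0]],
  ],
)

```text
clock: 32.45
ee_pos: [456.9, -285.0, 90.5]
tool_rot: [1.688, -2.649, -0.0]
contact_force: [-3.1, 0.2, 0.3]
gripper_width: 0.4
```

```bash
python3 -c "from redm import *; redmeas('21')"
```

```text
t 32.45 pos [ 456.9 -285.    90.5] yaw -114.98 z [-0.  0. -1.] F [-3.1  0.2  0.3] w 0.4 J7 -0.72
caddy xy [-2.40645814  8.80268007]
scene [391.56167665 181.11736527] 5.5666666666666655 [ 12.61105799 -24.02050015]
top [394.03934126 242.89112534] 3.6433333333333326 [  5.31797479 -25.1180902 ]
```

View pics/z21.png

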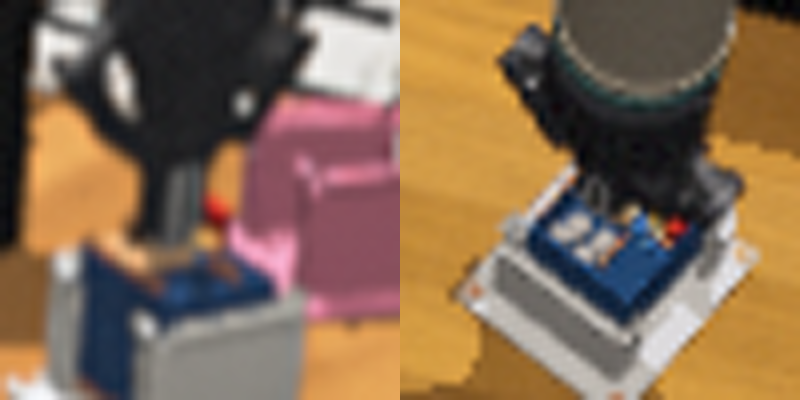

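Lid is opening: white sugar shows at top zoom ≈(585,235). The force is now rising, so I keep pushing to the stop.

drive_tool(
  rows=[
    [[0,-0.06,0,0],[0,0,0,0]],
  ],
)

```text
clock: 32.75
ee_pos: [457.5, -285.2, 90.4]
tool_rot: [1.688, -2.649, -0.003]
contact_force: [-4.6, 1.6, 2.8]
gripper_width: 0.2
```

drive_tool(
  rows=[
    [[0,-0.06,0,0],[0,0,0,0]],
  ],
)

```text
clock: 32.95
ee_pos: [457.6, -285.3, 90.4]
tool_rot: [1.687, -2.649, -0.006]
contact_force: [-8.0, 2.8, 6.8]
gripper_width: -0.3
```

drive_tool(
  rows=[
    [[0,-0.06,0,0],[0,0,0,0]],
  ],
)

```text
clock: 33.15
ee_pos: [457.6, -285.3, 90.3]
tool_rot: [1.686, -2.648, -0.01]
contact_force: [-10.3, 4.3, 7.7]
gripper_width: -0.2
```

drive_tool(
  rows=[
    [[0,0.15,0,0],[0,0.2,0,0],[0,0,-0.4,0],[0,0,-0.8,0],[0,0,-1,0],[0,0,-1,0],[0,0,-1,0],[0,0,-1,0],[0,0,-0.6,0],[0,0,0,0],[0,0,0,0]],
  ],
)

```text
clock: 34.25
ee_pos: [453.6, -283.2, 235.8]
tool_rot: [-1.688, 2.648, -0.002]
contact_force: [0.4, -0.3, -0.5]
gripper_width: -0.2
```

```bash
python3 -c "
from redm import *; redmeas('22')
f=pickle.load(open('f22.pkl','rb'))
W={'scene':(362,172,410,222),'top':(364,222,410,270)}
OFF={'scene':(.3,-.4),'top':(.7,-.9)}
for c in f:
    K=np.array(f[c]['intrinsics']).copy(); K[0,2]+=OFF[c][0]; K[1,2]+=OFF[c][1]; f[c]['intrinsics']=K
both(f,[CAD[0]],[455.4,-294,np.radians(-25)],W,'o22',z=8,k=8)"
```

```text
t 34.25 pos [ 453.6 -283.2  235.8] yaw -114.97 z [ 0.001 -0.    -1.   ] F [ 0.4 -0.3 -0.5] w -0.2 J7 -0.9
caddy xy [-6.17238911  9.04651088]
scene [391.54685247 181.283037  ] 6.936666666666665 [ 11.40526773 -23.12726778]
top [394.4411652  242.46147949] 8.696666666666665 [  7.63744678 -25.20809543]
```

View pics/z22.png

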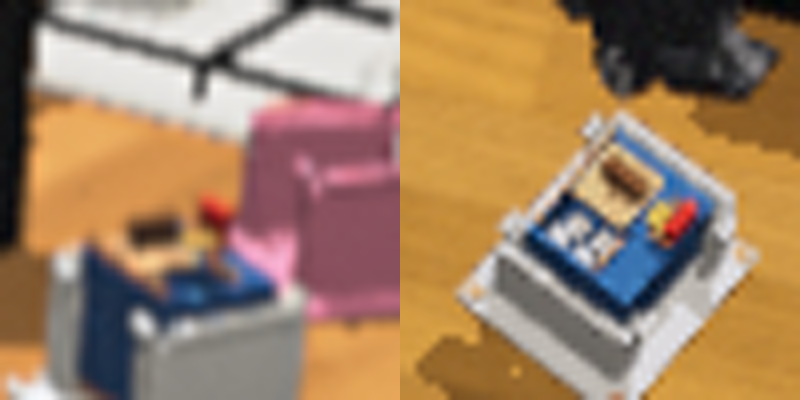

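View pics/o22.png

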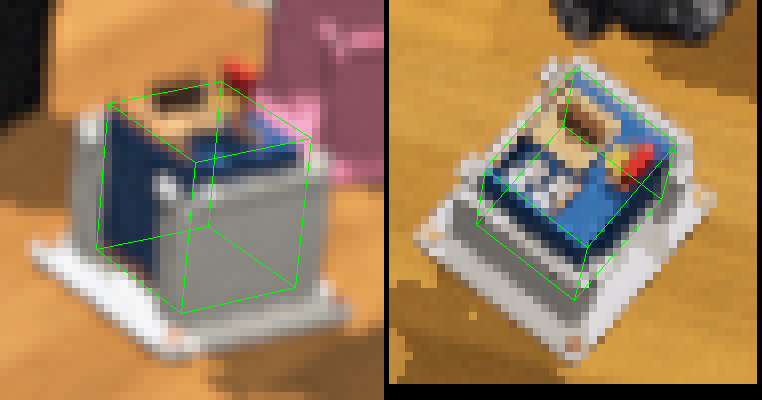

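View pics/scene22.png

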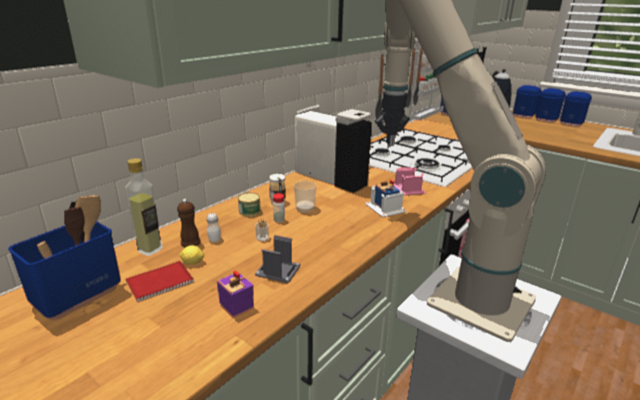

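```bash
python3 -c "
from plan import *
show(); print(robot.hand_in())"
```

```text
t 34.35 pos [ 453.  -282.8  234.8] yaw -114.98 z [-0.001  0.001 -1.   ] F [-0.5 -0.1  0.2] w 0.1 J7 -0.9
the job is handed in; nothing more can be done
None
```

The job is handed in at about 34 s of the 69 s allowed; no verdict came back.

**What I did:** I lifted the caddy from the rack by its end faces, stood it upright on the open worktop and let go. I then regripped it by its long faces and set it in the white cradle; it went down with no side contact until the base. With closed fingers I pushed the red tab toward the caddy's -y to its stop (force rose to about 7 N). I then pushed the lid tab toward +x to its stop (about 11 N sideways) and retracted.

**Last checks:**
- **Caddy:** it looks upright and seated in the cradle in both views.
- **Lid:** its tab moved about 24 to 25 mm and white sugar shows.
- **Bystanders:** the last scene picture shows the glass, spice jar and toothpick pot upright and where they stood.
- **Arm:** it was clear of everything, with about zero force.

**Where checks disagreed:**
- **Lock bolt:** the pictures gave only about 10 mm of bolt travel, against the 13 mm stop. The force at the stop was well above the bolt's friction, so I took it as fully out, with the bolt starting 2 to 3 mm along. I did not push it a second time.
- **Cameras:** their positions were 2 to 3 mm off the arm's. I corrected for that before the insertion.

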